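# Hook up the press guard and load the bar

## Task

Load the small hand press: lift its drop guard and hook the slotted bar over the catch pin so that the guard stays up by itself, letting it down gently onto the pin, neither dropping it nor bearing down on the pin. Then slide the round steel bar along its cradle, in under the raised guard, until it meets the back stop, and leave the tape roll, carton and jar where they stand.

Things in the scene. Friction and masses are not known exactly. Their poses are not given: they have to be found in the camera images.
- press: Grey hand press with a drop guard, fixed, 175 x 160 mm in plan. Origin on the bench under the guard's middle; z up, x along the cradle from the open front (robot's side) to the back stop, y left. Aluminium guard posts at y = +-66 mm, 190 mm high. A V cradle at y = 0 runs from x = -95 to -8 mm and goes on behind the guard from x = 8 to 28 mm.
- back_stop (a point): Point on the face of the back stop, x = 28 mm in the press's frame, at the height of the round bar's axis, 52 mm above the bench.
- mast_top (a point): Top of the mast, 38 mm behind the catch pin (in the press's x). The catch, a dark block clamped on the mast, 40 mm wide, 24 mm high, front at press x = 33 mm, holds an 8 mm steel pin along y between two cheeks, axis at press x = 10 mm. It was clamped by hand: the pin's axis is anywhere from 191 to 211 mm above the bench, not reported; find it by feel or by looking.
- catch_pin (a joint): How far the catch pin is pushed down in its two cheeks, m, 0 unloaded to 0.012. The pin is sprung, about 4 N per mm: the hung guard pushes it down 1 to 2.5 mm, a heavy push (28 N, 7 mm) strains it.
- guard (a joint): Lift of the guard, m: 0 down, 0.085 top end stop. Clear sheet in a steel frame, 122 x 78 mm, 8 mm thick, in the press's plane x = 0, lower edge 24 mm above the bench when down, where it blocks the cradle. 0.45 to 0.85 kg; falls when let go. Hung on the pin it stands 40 to 62 mm up, by the pin's height; to bring the lip over the pin it must be about 10 mm higher than it will hang.
- slotted_bar (a joint): Swing of the slotted bar (steel, 5 x 16 mm) about its hinge, rad: 0 upright, negative leaning to the robot's side, range -0.60 to 0.15. A stiff hinge (0.06 N m): the bar stays where it is put. It must lean at least 0.4 rad to the robot's side while its lip is raised past the pin. Above the pin it can be swung upright; its flat then meets the pin at 0.05 to 0.12 rad.
- bar_hinge (a point): The slotted bar's hinge on the guard's top edge: axis along the press's y at its x = 0, 107 mm above the bench when the guard is down; rises with the guard.
- slot_roof (a point): Middle of the roof of the hook slot on the back (+x) side of the bar, 45 mm from the hinge, 10 mm behind the bar's middle plane. The slot is open downward and 15.5 mm wide; a lip 6 mm thick closes its back and reaches 9 mm below the roof; the lip's back is 24 mm behind the bar's middle plane. Hooked, the roof rests on the top of the pin.
- bar_handle (a point): Middle of the black round cross handle at the top of the slotted bar: 12 mm thick, 80 mm long, along the press's y, 125 mm from the bar's hinge.
- rod: Loose round steel bar, 16 mm thick, 120 mm long, 0.17 kg, lying along press x in the V cradle, axis 52 mm above the bench. Origin at its middle, x along it. Its far end is short of the guard; its near end overhangs the cradle's front (free air down to the base or bench). Fully home its far end touches the back stop: origin at x = -32 mm in the press's frame.
- tape_roll: Bystander: flat orange tape roll, 60 mm across, 12 mm high; origin under its centre. Behind and above it black leads hang from the upper shelf (about 0.6 m and more ahead of the robot's base, 0.2 m right to 0.1 m left): pass nearer to the robot when crossing.
- carton: Bystander: small brown carton, 50 x 50 x 42 mm; origin under its centre.
- jar: Bystander: small brown jar with a white cap, 44 mm across, 47 mm high; origin under its centre.
Things that resemble listed ones, but are neither listed nor needed, are in the scene too. There is more than one size of the press; the one meant has the size given above.

How it is judged (in metres and radians):
On the way, in this order (a step that is already met when the one before it is completed fails the run):
1. the guard hangs on the catch by its slotted bar, with the robot off the bar and guard (value of joint guard above 0.036 m and value of joint slotted_bar above -0.25 rad and contact force between each of the arm, the fingers and guard below 0.1 N and velocity of joint guard between -0.01 and 0.01 m/s), for 0.3 s.
2. the round bar is pushed home against the back stop (x of rod in the frame of press above -0.037 m and horizontal distance between rod and press below 0.04 m and z of rod in the frame of press between 0.045 and 0.058 m and angle between the x axis of rod and the x axis of press, either way round below 0.06 rad), for 0.1 s.
At the end, for the whole second after the job is handed in: The guard hangs still on the catch, at least 36 mm up with its bar within 0.25 rad of upright; the round bar lies at rest in the cradle along its axis (within 0.06 rad), its far end within 5 mm of the back stop (all of step 2 and value of joint guard above 0.036 m and value of joint slotted_bar above -0.25 rad and linear speed of rod below 0.01 m/s and velocity of joint guard between -0.01 and 0.01 m/s); the robot touches nothing.
It fails at once if the guard is let drop (faster than 0.45 m/s downward) (velocity of joint guard below -0.45 m/s).
It fails at once if the catch pin is borne down on hard (pushed down over 7 mm, about 28 N) (value of joint catch_pin above 0.007 m).
It fails at once if the tape roll is shoved more than 30 mm (distance of tape_roll from where it was at the start of the episode above 0.03 m).
It fails at once if the carton is shoved more than 30 mm (distance of carton from where it was at the start of the episode above 0.03 m).
It fails at once if the jar is shoved more than 30 mm (distance of jar from where it was at the start of the episode above 0.03 m).
It also fails if it takes over 59 s, if anything falls off the work surface, if the arm or the gripper's body presses on something with over 40 N, if the wrist force passes 120 N, or if a joint passes its speed limit or range.

## Robot

A 6-joint arm with a two-finger parallel gripper is mounted at the origin on a cart in front of the work surface, level with it; the furniture and walls round the work are solid. World frame = base frame: x ahead of the robot, y to its left, z up, the work surface at z = 0. Lengths are in mm, angles in rad, forces in N, time in s.
With the tool pointing down it reaches from about 400 to 925 mm from the base axis. Payload 12.5 kg.
Tool frame: the origin (TCP) lies on the centre line of the jaws, within the pads' length; the fingertips stand 14 mm ahead of it and the grasp point (between the pads) lies 5 mm behind it; z points along the fingers, y is the direction in which the jaws open and shut (so a half turn about z gives the same grasp; the last joint's range is limited). The gripper opens to 95 mm and grips with 3 to 60 N. Pads are 20 mm wide; open, the fingers measure 119 mm over their backs; the gripper's body (75 mm by 180 mm) begins 59 mm behind the grasp point.
Start: joints at [-1.351, 0.491, 1.559, -0, 1.092, -0.106], TCP at [200.065, -592.131, 228.661] pointing down, gripper open.
Joint ranges: [-3.1, 3.1], [-0.84, 2.19], [0.05, 2.79], [-1.13, 4.28], [0.06, 2.93], [-2.69, 2.69]. Speed limits (rad/s): [2.22, 2.22, 2.79, 3.14, 3.14, 3.14].

## Interface

Orientations are given as [roll, pitch, yaw] about the fixed x, y, z axes, in that order (R = Rz(yaw) Ry(pitch) Rx(roll)).
In Python, from cell import * gives the robot as it stands.
- The arm moves only by the tool play_rows, never from a script. Its argument "moves" is a list of rows, each a list of 7 numbers: the shift along the tool's x, y, z in m, then the turn, a rotation vector about the tool's x, y, z in rad, then the opening in per cent of the stroke, from 0 (shut) to 100 (fully open). In form: [[tx, ty, tz, ax, ay, az, claw], ...]. A call has 1 to 8 rows; each row shifts and turns the pose as measured when the row begins, along the tool's axes as they then stand; what a row does not reach is not made up. A row lasts 1/10 s, in which the tool goes at most 50 mm and 8.59 degrees, less where a joint would pass 70% of its speed; a pose out of reach is approached as far as the arm can. A call is refused whole if a number of a shift passes 0.05 or a number of a turn 0.15, either way. A call with a gripper value outside its range is refused whole. The fingers move at their own pace and stop on an object; the grip force is fixed at half the most. Time passes only in rows, so rows that do not move let the fingers close. It gives the time, the measured TCP pose, the force and the opening at its end, in the units of the state.
- state(): the state, without advancing time (a new reading comes with each control period).
- read_camera(name): name is "scene" or "side" or "wrist"; returns a dict with "img" (400x640x3 uint8, red, green, blue), "fx", "fy", "cx", "cy" (pixels), "R" (3x3) and "t" (3): a world point X has camera coordinates R X + t. Camera axes: x right, y down, z forward; pixel columns grow to the right and rows downward; lengths in mm; the calibration is good to about 2 mm. The wrist camera is an equidistant fisheye: a pixel r from the principal point sees the ray r / f radians off the axis. A picture is of the moment at which its call begins. There is no depth.
- job_done(): hands the job in, once; it reports no verdict.
The state is a dict: "t": time; "joints": joint angles; "qvel": joint speeds; "tau": joint torques, N m; "eef_pos": TCP position; "tcp_rot": TCP orientation; "ft_force": force on the tool from outside, world axes, zero at the start; "moment": the same for the moment, N m; "opening": opening from 0.0 (shut) to 1.0 (fully open).
Only numpy, scipy, OpenCV 4.12 (cv2) and the standard library are available. Lean on these libraries where they do the work, as an engineer would, in place of code of your own. Each camera call takes 0.05 s, during which the arm holds its last target.

## Working session

There is one attempt and no reset: what is moved stays moved. The work goes in short steps, Python scripts to look and compute and a tool call to move; the robot and the scene stay as the last step left them, time stands still between calls to the robot, and variables do not carry over. Pictures are saved under pics/ and viewed, and the job is handed in when it is done.

Besides the shell and the picture viewer there is one more tool, called in YAML: its name, and indented under it one key for each argument. play_rows: Moves the arm, as the interface text tells. Its arguments: {"type":"object","properties":{"moves":{"type":"array"}},"required":["moves"]}

```bash
mkdir -p pics; ls; python3 - <<'E'
from cell import *
import cv2
print(state())
for n in ("scene","side","wrist"):
    c=read_camera(n); cv2.imwrite(f"pics/{n}0.png",c["img"][:,:,::-1])
    print(n,c["fx"],c["fy"],c["cx"],c["cy"],c["R"],c["t"])
E
```

```text
pics
{'t': 0.0, 'joints': array([-1.35054497e+00,  4.91598425e-01,  1.55945055e+00, -1.52389389e-05,
        1.09169051e+00, -1.05557360e-01]), 'qvel': array([-0.0003903 , -0.00059954,  0.00022458, -0.00083863, -0.00068079,
        0.00019454]), 'tau': array([-6.02208365e-04, -6.12645435e+01, -2.58185148e+01,  6.92631374e-02,
        4.81900130e-02, -1.38293613e-04]), 'eef_pos': array([ 200.04076951, -591.88389793,  228.03721352]), 'tcp_rot': array([-3.14045079e+00, -1.07391435e-04,  3.25815689e-01]), 'ft_force': array([-0.67259345,  0.4165299 ,  0.08387657]), 'moment': array([0.02709923, 0.00650608, 0.02391115]), 'opening': 1.000044228126528}
scene 441.8804810997764 441.8804810997764 319.1597258332983 192.46044066281328 [[ 0.65539049 -0.75507682 -0.01795274]
 [-0.32484445 -0.26034013 -0.90922995]
 [ 0.68186464  0.60173251 -0.41590696]] [-637.52165203  227.82693695 1204.20851287]
side 387.6800870731532 387.6800870731532 315.8087650412733 204.6640674662641 [[-0.99558392 -0.09349594 -0.00843566]
 [-0.05669066  0.67041577 -0.73981678]
 [ 0.07482526 -0.73607146 -0.67275551]] [509.39712956 400.05399907 871.80935994]
wrist 309.70691628693146 309.70691628693146 319.55122144681627 202.14682347659067 [[ 0.31983308 -0.94747221 -0.00179191]
 [-0.90388775 -0.30568645  0.2992369 ]
 [-0.28406641 -0.09408617 -0.95417717]] [-624.51436237  -34.60980686  393.31064754]
```

View pics/scene0.png

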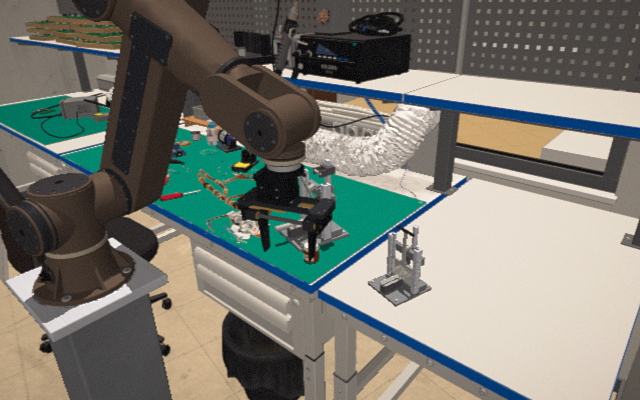

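View pics/side0.png

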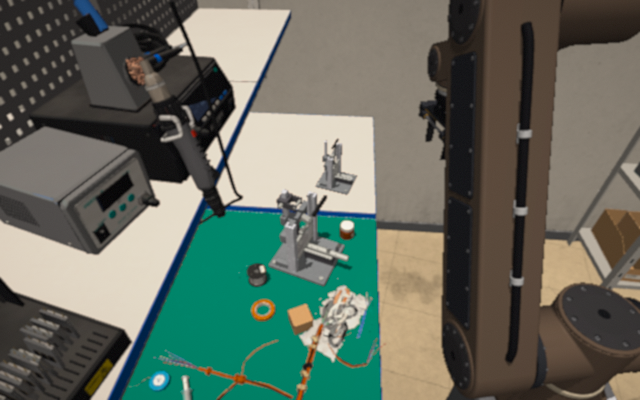

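View pics/wrist0.png

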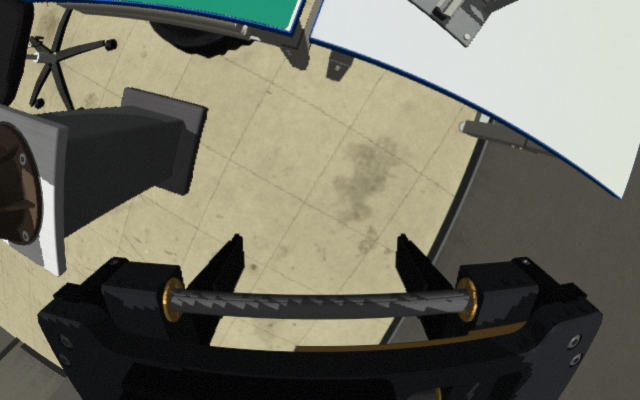

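The bench-mat press in the side view is at about (305,255), and a second one is on the white table at (335,165). Next I'll crop it and compare the sizes.

```bash
cat > h.py <<'E'
from cell import *
import cv2, numpy as np
from scipy.spatial.transform import Rotation as Ro
def cam(n):
    c=read_camera(n); c["R"]=np.array(c["R"]);c["t"]=np.array(c["t"]); return c
def crop(c,x0,y0,w,h,k,f):
    im=c["img"][y0:y0+h,x0:x0+w,::-1]; im=cv2.resize(im,None,fx=k,fy=k,interpolation=cv2.INTER_CUBIC)
    s=20 if k<8 else 10
    for x in range((x0//s+1)*s,x0+w,s): cv2.putText(im,str(x),(int((x-x0)*k),10),0,.35,(0,0,255)); cv2.line(im,(int((x-x0)*k),12),(int((x-x0)*k),18),(0,0,255))
    for y in range((y0//s+1)*s,y0+h,s): cv2.putText(im,str(y),(0,int((y-y0)*k)),0,.35,(0,0,255)); cv2.line(im,(24,int((y-y0)*k)),(30,int((y-y0)*k)),(0,0,255))
    cv2.imwrite(f"pics/{f}.png",im)
def ray(c,u,v,fish=False):
    a=(u-c["cx"])/c["fx"]; b=(v-c["cy"])/c["fy"]
    if fish:
        r=np.hypot(a,b); d=np.array([np.sin(r)*a/r,np.sin(r)*b/r,np.cos(r)])
    else: d=np.array([a,b,1.])
    return -c["R"].T@c["t"], c["R"].T@d
def onz(c,u,v,z,fish=False):
    o,d=ray(c,u,v,fish); return o+d*(z-o[2])/d[2]
def proj(c,X,fish=False):
    p=np.atleast_2d(X)@c["R"].T+c["t"]
    if fish:
        r=np.hypot(p[:,0],p[:,1]); th=np.arctan2(r,p[:,2]); k=th/r
        return np.c_[c["cx"]+c["fx"]*p[:,0]*k,c["cy"]+c["fy"]*p[:,1]*k]
    return np.c_[c["cx"]+c["fx"]*p[:,0]/p[:,2],c["cy"]+c["fy"]*p[:,1]/p[:,2]]
E
python3 - <<'E'
from h import *
c=cam("side")
crop(c,245,175,130,120,6,"s1"); crop(c,300,130,70,70,8,"s2")
E
```

```text
(no output)
```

View pics/s1.png

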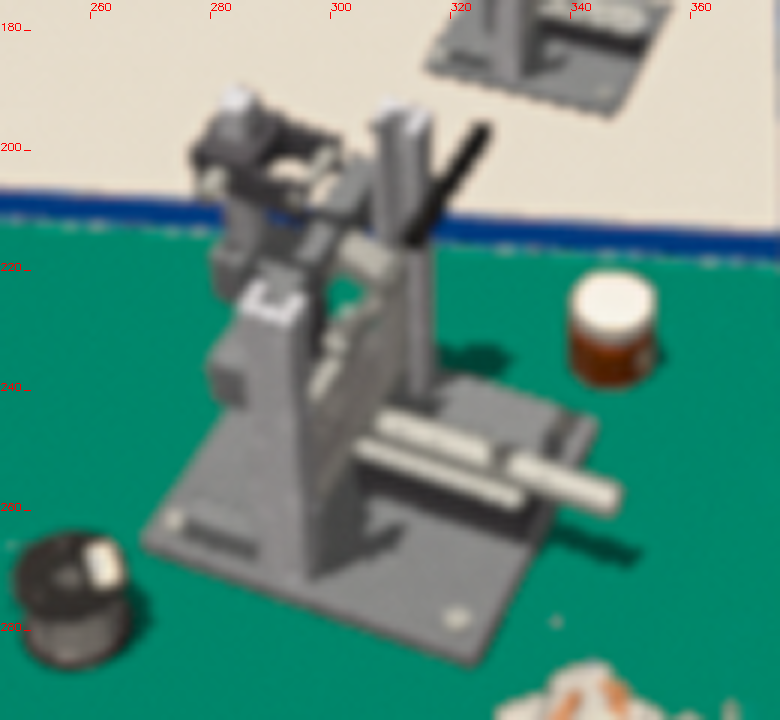

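View pics/s2.png

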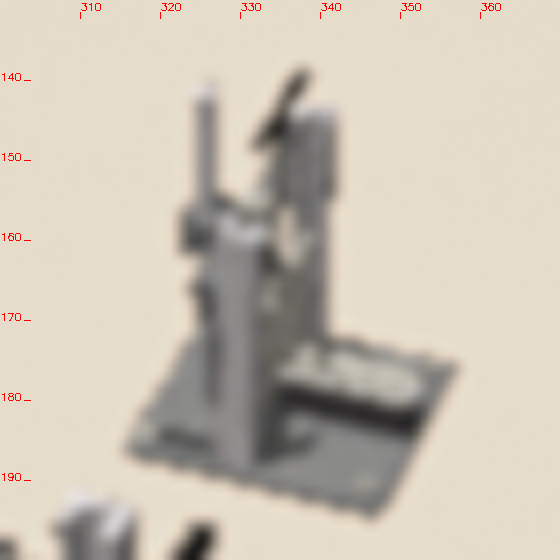

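In the side view, the near press's base corners are at about (269,265), (324,286) and (344.5,244). Its rod's near end is at (347,258), the black handle runs from (326,196) to (313,215), and the jar is at (347,228). I'll check its size and pose.

```bash
python3 - <<'E'
from h import *
c=cam("side")
for z in (0,8):
  A,B,C=[onz(c,*p,z) for p in ((269,264.5),(324,285),(344.5,244.5))]
  print(z,A,B,C,np.linalg.norm(A-B),np.linalg.norm(B-C),np.arctan2(*(A-B)[1::-1]),np.arctan2(*(C-B)[1::-1]))
  print((A+C)/2)
A,B,C=[onz(c,*p,8) for p in ((315.5,186.5),(347.5,194.5),(357.5,175.5))]
print(np.linalg.norm(A-B),np.linalg.norm(B-C))
print("rod",onz(c,347.5,257.5,52),onz(c,310,245,52))
print("tape",onz(c,262.5,310,10),"carton top",onz(c,299,313,42),"jar",onz(c,347,225,47), "spool", onz(c,258,275,20))
print("handle",onz(c,326,196.5,228),onz(c,313,215.5,228), onz(c,347,225,47))
E
```

```text
0 [ 674.78165915 -279.90109461    0.        ] [ 509.71610824 -221.88109792    0.        ] [ 459.05485899 -376.54003838    0.        ] 174.9655855192769 162.7450461303751 -0.33800756106507346 -1.8873487258470059
[ 566.91825907 -328.22056649    0.        ]
8 [ 672.88546387 -273.57672577    8.        ] [ 509.30903869 -216.08015187    8.        ] [ 459.10482587 -369.343849      8.        ] 173.38714740889262 161.2768546438834 -0.3380075610650726 -1.8873487258470063
[ 565.99514487 -321.46028739    8.        ]
119.55700691883958 114.64193961697377
rod [ 449.19138247 -282.18450881   52.        ] [ 557.9646949  -319.33239341   52.        ]
tape [ 661.85315074 -122.50403089   10.        ] carton top [ 562.75129344 -102.25183118   42.        ] jar [ 454.86711645 -414.14236694   47.        ] spool [ 693.73046956 -224.86537956   20.        ]
handle [ 514.54568796 -333.09007783  228.        ] [ 541.03325222 -259.76131236  228.        ] [ 454.86711645 -414.14236694   47.        ]
```

```bash
cat >> h.py <<'E'
def T():
    s=state(); return np.array(s["eef_pos"]),Ro.from_euler("xyz",s["tcp_rot"]),s
def plan(p,rpy,n=None):
    """rows (tool frame) from the present pose to target p(mm), R"""
    p0,R0,s=T(); R1=rpy if isinstance(rpy,Ro) else Ro.from_euler("xyz",rpy)
    d=R0.inv().apply(np.array(p)-p0)/1000; w=(R0.inv()*R1).as_rotvec()
    print("tool shift",d.round(4),"turn",w.round(4),"rows>=",max(np.linalg.norm(d)/.05,np.linalg.norm(w)/.149))
E
python3 - <<'E'
from h import *
p,R,s=T(); c=cam("wrist"); o=-c["R"].T@c["t"]
print("cam in tool",R.inv().apply(o-p), "axis in tool",R.inv().apply(c["R"][2]))
plan([430,-290,400],[-3.1416,0,1.233])
E
```

```text
cam in tool [  84.49777664    0.25943254 -156.4004731 ] axis in tool [-2.99311186e-01 -8.11229903e-04  9.54155205e-01]
tool shift [ 0.3145 -0.2126 -0.1715] turn [-2.000e-04 -2.000e-04 -9.072e-01] rows>= 8.331396717416842
```

play_rows:
  moves:
    - [0,0,-0.05,0,0,0,100]
    - [0.02,-0.01,-0.045,0,0,0,100]
    - [0.04,-0.025,-0.015,0,0,0,100]
    - [0.04,-0.027,-0.01,0,0,0,100]
    - [0.04,-0.027,-0.01,0,0,0,100]
    - [0.04,-0.027,0,0,0,0,100]
    - [0.04,-0.027,0,0,0,0,100]
    - [0.04,-0.027,0,0,0,0,100]

```text
t: 1.1
eef_pos: [394.8, -343.8, 363.1]
tcp_rot: [-3.14, -0.002, 0.317]
ft_force: [0.9, -0.5, 0.1]
opening: 0.997
```

play_rows:
  moves:
    - [0.035,-0.02,0,0,0,-0.14,100]
    - [0,0,0,0,0,-0.14,100]
    - [0,0,0,0,0,-0.14,100]
    - [0,0,0,0,0,-0.14,100]
    - [0,0,0,0,0,-0.14,100]
    - [0,0,0,0,0,-0.14,100]

```text
t: 1.7
eef_pos: [426.3, -305.9, 364.1]
tcp_rot: [3.139, -0.003, 1.196]
ft_force: [0.4, 0.1, 0.3]
opening: 1.003
```

```bash
python3 - <<'E'
from h import *
p,R,s=T(); print(p,s["tcp_rot"],s["joints"],s["t"])
c=cam("wrist"); cv2.imwrite("pics/w1.png",c["img"][:,:,::-1])
c=cam("scene"); crop(c,230,130,180,140,4.4,"sc1")
plan([430,-290,400],[-3.1416,0,1.233])
E
```

```text
[ 426.2574111  -305.88005805  364.09261165] [ 3.13936993e+00 -2.92203340e-03  1.19609029e+00] [-0.75012804  0.22963828  1.59812282  0.00365443  1.31283668 -0.37634927] 1.7
tool shift [ 0.0164 -0.0023 -0.0359] turn [ 0.0022 -0.0029 -0.0409] rows>= 0.7900579697733356
```

View pics/w1.png

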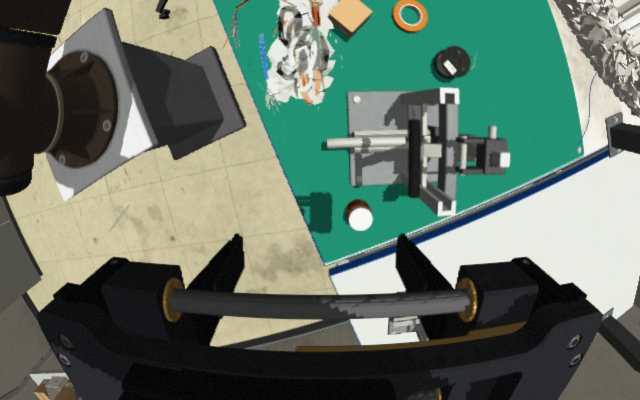

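View pics/sc1.png

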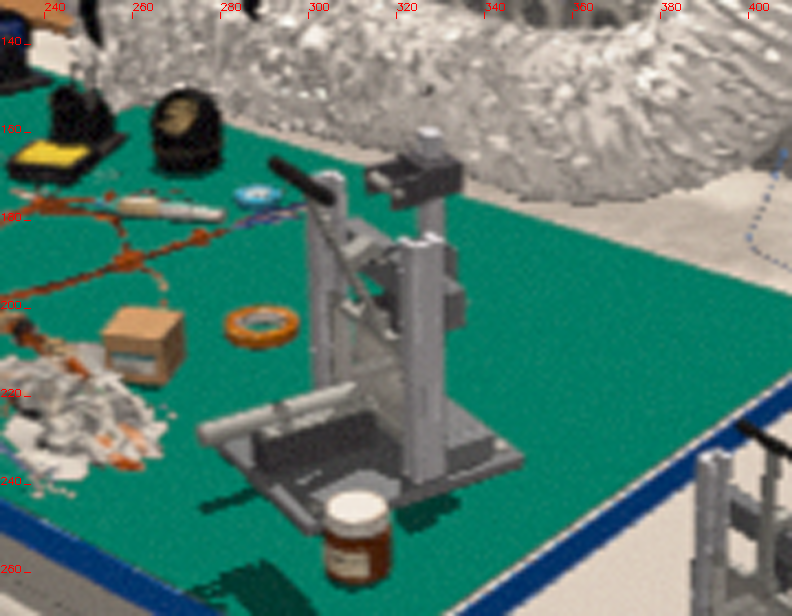

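The wrist view shows the press whole: base near (403,140), black handle around (415,148), rod near end at (330,143), catch around (485,155). Enlarging it.

```bash
python3 - <<'E'
from h import *
c=cam("wrist"); crop(c,320,80,200,145,4,"w2")
c=cam("scene"); crop(c,270,150,90,70,8.5,"sc2")
c=cam("side"); crop(c,265,180,80,60,9.5,"s3")
E
```

```text
(no output)
```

View pics/w2.png

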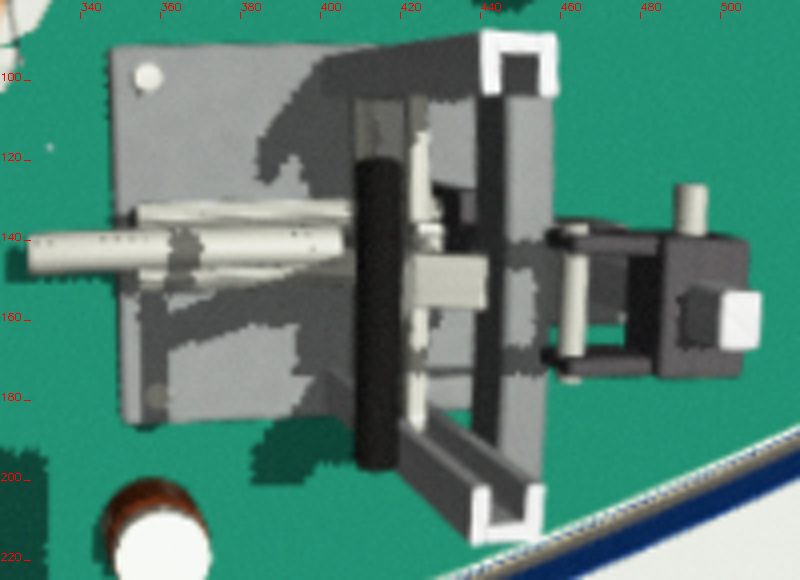

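View pics/sc2.png

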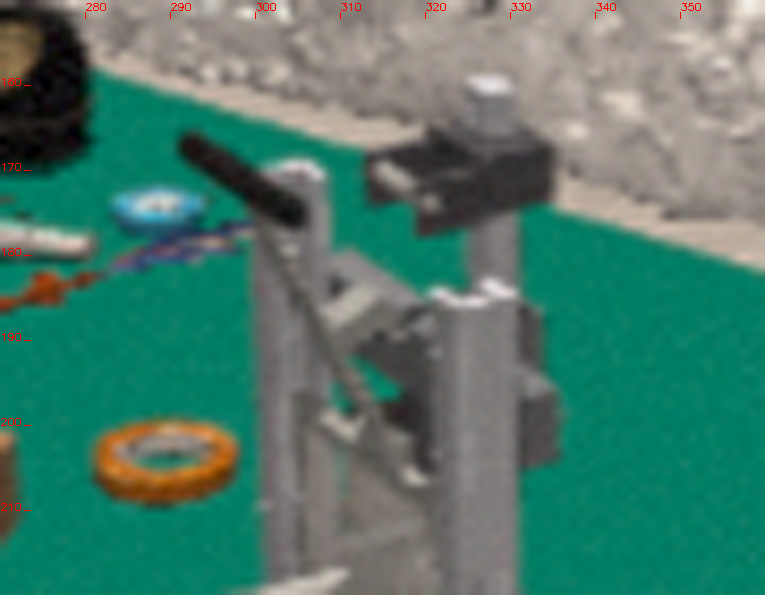

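View pics/s3.png

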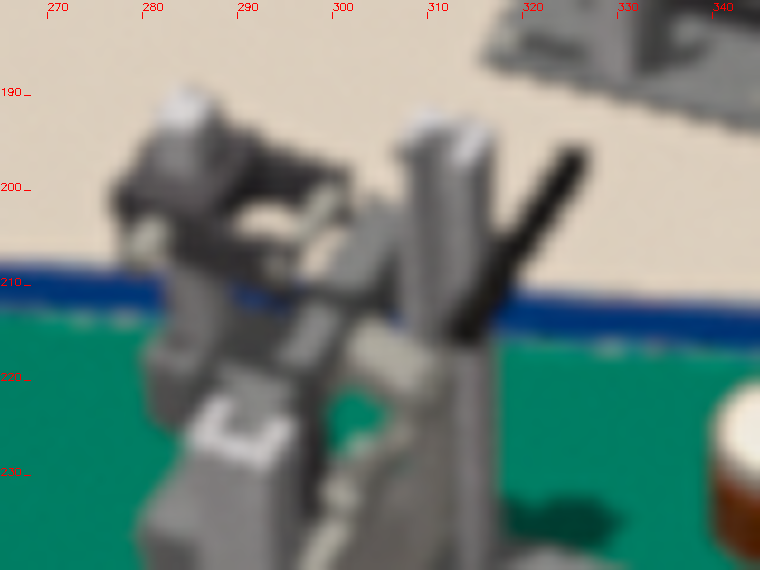

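```bash
cat > fit.py <<'E'
from h import *
from scipy.optimize import least_squares
W,S,D=cam("wrist"),cam("scene"),cam("side")
def H(th,y): return [125*np.sin(th),y,107+125*np.cos(th)]
def model(q):
    x,y,yaw,th,P,M,rx=q
    L=[(W,(448.5,96),[0,66,190]),(W,(445.5,209),[0,-66,190]),
     (S,(303.5,170),[0,66,190]),(S,(325,184),[0,-66,190]),
     (D,(310,193.5),[0,-66,190]),(D,(290,225),[0,66,190]),
     (W,(414,120),H(th,40)),(W,(412.5,197),H(th,-40)),
     (S,(291.5,167.5),H(th,40)),(S,(303.5,175.5),H(th,-40)),
     (D,(325.5,196.5),H(th,-40)),(D,(313.5,215),H(th,40)),
     (W,(460,155.5),[10,0,P]),(S,(317,172.5),[10,0,P]),(D,(296.5,204.5),[10,0,P]),
     (W,(503,160),[48,0,M]),(S,(326.5,159.7),[48,0,M]),(D,(284,190),[48,0,M]),
     (W,(327,144.5),[rx-60,0,52]),(W,(405,141),[rx+60,0,52]),(S,(275.5,230),[rx-60,0,52]),(D,(347,257.5),[rx-60,0,52])]
    A=np.array([l[2] for l in L],float); Xw=Ro.from_euler("z",yaw).apply(A)+[x,y,0]
    return np.array([proj(l[0],X,l[0] is W)[0]-l[1] for l,X in zip(L,Xw)])
r=least_squares(lambda q:model(q).ravel(),[566,-325,-.33,-.3,200,230,-80],loss="soft_l1")
print(r.x.round(3)); print(model(r.x).round(1).tolist())
E
python3 fit.py
```

```text
[ 5.77518e+02 -3.25295e+02 -3.28000e-01 -4.36000e-01  1.99637e+02
  2.33277e+02 -7.54650e+01]
[[0.5, -0.0], [0.8, -0.2], [-0.4, -0.4], [-0.1, -0.1], [2.3, -0.4], [0.6, -0.9], [-0.7, -0.1], [0.3, 0.4], [-0.2, -1.1], [0.6, -0.5], [0.8, -1.1], [0.2, -0.2], [0.2, -0.4], [-0.6, 0.3], [1.9, -0.3], [0.6, -0.0], [0.6, 0.2], [0.8, 0.8], [0.6, -0.7], [-0.3, -0.1], [-0.3, -1.4], [0.5, 0.1]]
```

Fit is good to about 1 px: press at (577.5, -325.3), yaw -0.328, bar lean -0.436, pin height about 199.6 mm, rod origin at press x about -75.5.

```bash
cat >> h.py <<'E'
PY=-.328; PO=np.array([577.5,-325.3,0]); RP=Ro.from_euler("z",PY)
def P2W(a): return RP.apply(a)+PO
def W2P(a): return RP.inv().apply(np.array(a)-PO)
def tool(phi): # tool tilt: points forward-down by phi
    s,c=np.sin(phi),np.cos(phi)
    return RP*Ro.from_matrix(np.array([[0,1,0],[c,0,s],[s,0,-c]]).T)
def hpos(th,L=0): return np.array([125*np.sin(th),0,107+L+125*np.cos(th)])
def tcp_for(th,L,phi,off=5): # world TCP with handle at off mm behind TCP
    return P2W(hpos(th,L)+off*np.array([np.sin(phi),0,-np.cos(phi)]))
def now():
    p,R,s=T(); z=RP.inv().apply(R.apply([0,0,1])); y=RP.inv().apply(R.apply([0,1,0])); 
    print("t",round(s["t"],2),"P-frame TCP",W2P(p).round(1),"z",z.round(3),"y",y.round(3),"F(press)",RP.inv().apply(s["ft_force"]).round(2),"M",RP.inv().apply(s["moment"]).round(2),"op",round(s["opening"],3))
    return p,R,s
E
python3 - <<'E'
from h import *
now()
plan(P2W(hpos(-.436)-90*np.array([np.sin(.42),0,-np.cos(.42)])),tool(.42))
plan(tcp_for(-.436,0,.42),tool(.42))
E
```

```text
t 2.1 P-frame TCP [-149.4  -30.6  364.1] z [ 0.002  0.003 -1.   ] y [ 0.998 -0.055  0.002] F(press) [ 0.98 -0.46  0.23] M [-0.01 -0.08 -0.  ] op 1.0
tool shift [0.0337 0.058  0.0618] turn [-0.4176  0.0088 -0.055 ] rows>= 2.8277148741738154
tool shift [0.0356 0.0965 0.1486] turn [-0.4176  0.0088 -0.055 ] rows>= 3.615235752731741
```

play_rows:
  moves:
    - [0.017,0.025,0.01,-0.105,0.003,-0.02,60]
    - [0.017,0.02,0.01,-0.105,0.003,-0.02,60]
    - [0,0,0,-0.105,0.003,-0.015,60]
    - [0,0,0,-0.1,0,0,60]
    - [0,0,0,0,0,0,60]

```text
t: 2.6
eef_pos: [483.7, -291.2, 345.8]
tcp_rot: [2.71, -0.004, 1.237]
ft_force: [-0.1, -0.2, 0.4]
opening: 0.643
```

```bash
python3 - <<'E'
from h import *
now()
plan(P2W(hpos(-.436)-90*np.array([np.sin(.42),0,-np.cos(.42)])),tool(.42))
plan(tcp_for(-.436,0,.42),tool(.42))
E
```

```text
t 2.6 P-frame TCP [-99.8   2.1 345.8] z [ 0.418  0.001 -0.908] y [ 0.908 -0.008  0.418] F(press) [ 0.02 -0.22  0.38] M [-0.01  0.14  0.02] op 0.643
tool shift [-0.0022 -0.0087  0.0437] turn [ 0.0117 -0.0015 -0.0076] rows>= 0.8913824030855958
tool shift [-0.0023 -0.0098  0.1386] turn [ 0.0117 -0.0015 -0.0076] rows>= 2.780247753752474
```

play_rows:
  moves:
    - [-0.002,-0.01,0.03,0.01,0,-0.008,55]
    - [0,0,0.03,0,0,0,50]
    - [0,0,0.03,0,0,0,45]
    - [0,0,0.02,0,0,0,45]
    - [0,0,0,0,0,0,45]

```text
t: 3.1
eef_pos: [519.6, -306.5, 240.4]
tcp_rot: [2.728, -0.003, 1.24]
ft_force: [-1.1, -0.2, 0.4]
opening: 0.453
```

```bash
python3 - <<'E'
from h import *
now()
plan(tcp_for(-.436,0,.42),tool(.42))
c=cam("wrist"); crop(c,200,130,240,170,3.3,"w3")
c=cam("scene"); crop(c,230,90,140,110,5.5,"sc3")
E
```

```text
t 3.1 P-frame TCP [-60.9  -0.9 240.4] z [ 0.402  0.001 -0.916] y [ 0.916 -0.004  0.402] F(press) [-1.   -0.54  0.38] M [-0.01  0.15  0.  ] op 0.453
tool shift [ 0.0008 -0.0006  0.0267] turn [-0.0061 -0.0012 -0.0036] rows>= 0.533493997676226
```

View pics/w3.png

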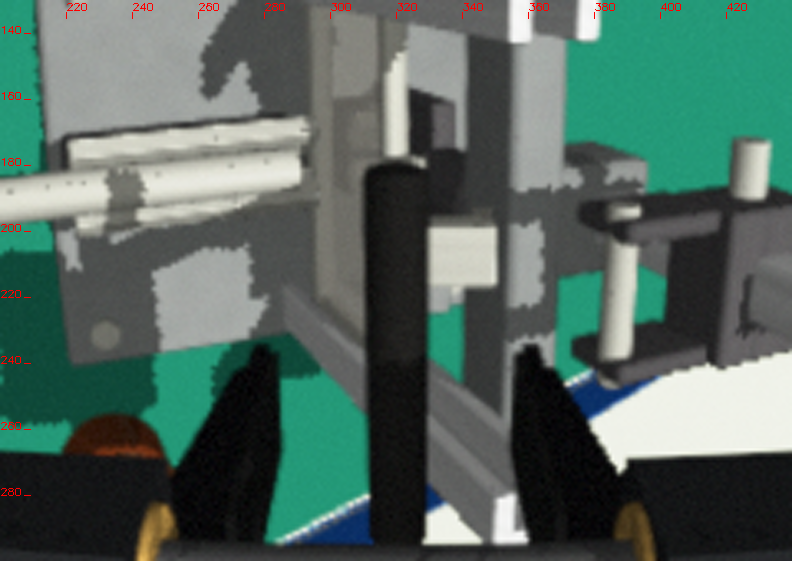

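View pics/sc3.png

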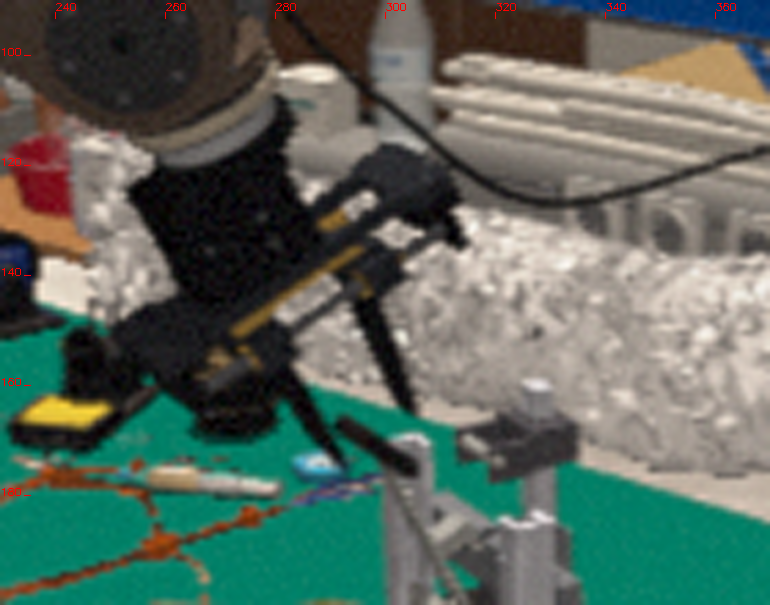

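The handle (column 318) is centred between the fingers (270 and 365). I'll advance and grip.

play_rows:
  moves:
    - [0,0,0.018,0,0,0,45]
    - [0,0,0.01,0,0,0,45]
    - [0,0,0,0,0,0,10]
    - [0,0,0,0,0,0,5]
    - [0,0,0,0,0,0,0]

```text
t: 3.7
eef_pos: [531.1, -311.2, 222.7]
tcp_rot: [2.719, 0.0, 1.24]
ft_force: [0.5, 0.5, -0.2]
opening: 0.254
```

```bash
python3 - <<'E'
from h import *
now()
E
```

```text
t 3.7 P-frame TCP [-48.4  -1.6 222.7] z [ 0.41  -0.002 -0.912] y [ 0.912 -0.003  0.41 ] F(press) [ 0.3   0.62 -0.2 ] M [-0.02  0.19  0.07] op 0.254
```

play_rows:
  moves:
    - [0,-0.003,0,0,0,0,0]
    - [0,0,0,0,0,0,0]
    - [0,0,0,0,0,0,0]
    - [0,0,0,0,0,0,0]

```text
t: 4.1
eef_pos: [527.9, -310.1, 222.2]
tcp_rot: [2.719, 0.001, 1.24]
ft_force: [1.1, -0.2, -3.0]
opening: 0.118
```

```bash
python3 - <<'E'
from h import *
now()
c=cam("wrist"); crop(c,200,130,240,170,3.3,"w4")
E
```

```text
t 4.1 P-frame TCP [-51.9  -1.5 222.2] z [ 0.41  -0.002 -0.912] y [ 0.912 -0.002  0.41 ] F(press) [ 1.08  0.17 -3.02] M [-0.02 -0.02  0.07] op 0.118
```

View pics/w4.png

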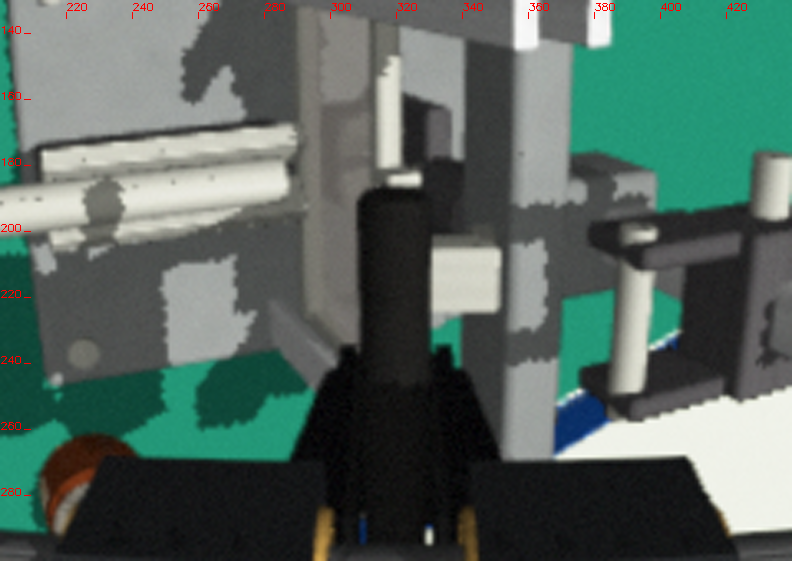

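Gripped (opening 11 mm on the 12 mm handle). Now I'll lean the bar a bit further, then start lifting.

play_rows:
  moves:
    - [0,-0.005,0.0,-0.04,0,0,0]
    - [0,-0.005,0.0,-0.04,0,0,0]
    - [0,0,0,0,0,0,0]
    - [0,0.004,-0.007,0,0,0,0]
    - [0,0.005,-0.009,0,0,0,0]
    - [0,0,0,0,0,0,0]

```text
t: 4.75
eef_pos: [519.8, -307.4, 235.8]
tcp_rot: [2.643, -0.0, 1.24]
ft_force: [4.8, -1.6, -9.0]
opening: 0.12
```

```bash
python3 - <<'E'
from h import *
now()
c=cam("scene"); crop(c,230,110,140,110,5.5,"sc4")
E
```

```text
t 4.75 P-frame TCP [-60.4  -1.6 235.8] z [ 0.478 -0.001 -0.878] y [ 0.878 -0.003  0.478] F(press) [ 5.1   0.04 -8.98] M [-0.02  0.05  0.1 ] op 0.12
```

View pics/sc4.png

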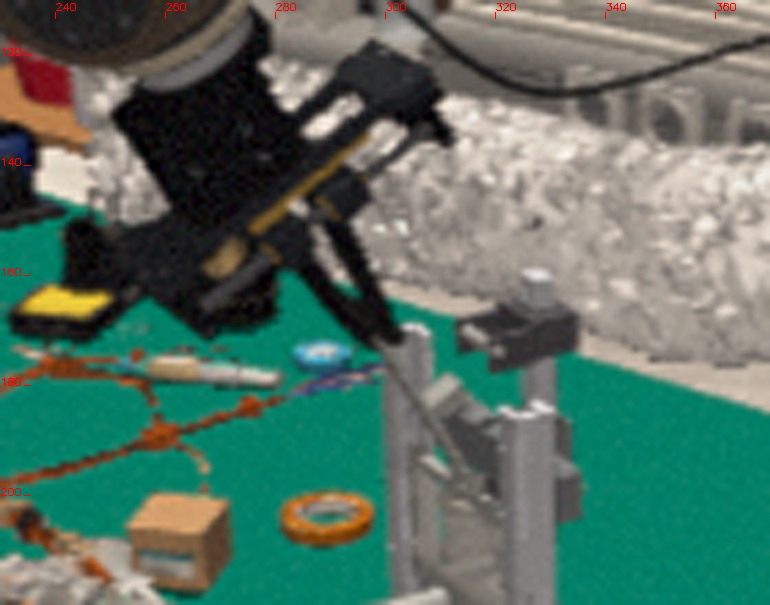

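The guard has risen about 18 mm and is carrying about 9 N. I'll lean slightly more for lip clearance and lift on.

play_rows:
  moves:
    - [0,-0.005,0.0,-0.04,0,0,0]
    - [0,0.005,-0.009,0,0,0,0]
    - [0,0.005,-0.009,0,0,0,0]
    - [0,0.005,-0.009,0,0,0,0]
    - [0,0,0,0,0,0,0]

```text
t: 5.3
eef_pos: [515.5, -305.9, 261.6]
tcp_rot: [2.608, -0.001, 1.24]
ft_force: [5.7, -0.6, -9.1]
opening: 0.117
```

```bash
cat >> h.py <<'E'
def est(off=-1.4):
    p,R,s=now(); h=W2P(p)-off*RP.inv().apply(R.apply([0,0,1])); th=np.arcsin(h[0]/125); L=h[2]-107-125*np.cos(th)
    phi=np.arctan2(RP.inv().apply(R.apply([0,0,1]))[0],-R.apply([0,0,1])[2])
    print("theta",th.round(3),"L",L.round(1),"phi",phi.round(3)); return th,L,phi
E
python3 -c "
from h import *
est()"
```

```text
t 5.3 P-frame TCP [-65.   -1.6 261.6] z [ 0.509 -0.001 -0.861] y [ 0.861 -0.003  0.509] F(press) [ 5.55  1.3  -9.1 ] M [ 0.02 -0.02  0.09] op 0.117
theta -0.54 L 46.2 phi 0.533
```

play_rows:
  moves:
    - [0,0.004,-0.007,0,0,0,0]
    - [0,0.004,-0.007,0,0,0,0]
    - [0,0.004,-0.007,0,0,0,0]
    - [0,0,0,0,0,0,0]

```text
t: 5.7
eef_pos: [515.7, -306.0, 283.5]
tcp_rot: [2.613, -0.002, 1.24]
ft_force: [6.7, -1.6, -8.7]
opening: 0.12
```

```bash
python3 -c "
from h import *
est()
c=cam('scene'); crop(c,230,90,140,110,5.5,'sc5')
c=cam('side'); crop(c,250,150,110,80,7,'s5')"
```

```text
t 5.7 P-frame TCP [-64.8  -1.6 283.5] z [ 0.504 -0.    -0.864] y [ 0.864 -0.004  0.504] F(press) [ 6.86  0.65 -8.66] M [-0.08 -0.1   0.07] op 0.12
theta -0.538 L 67.9 phi 0.528
```

View pics/sc5.png

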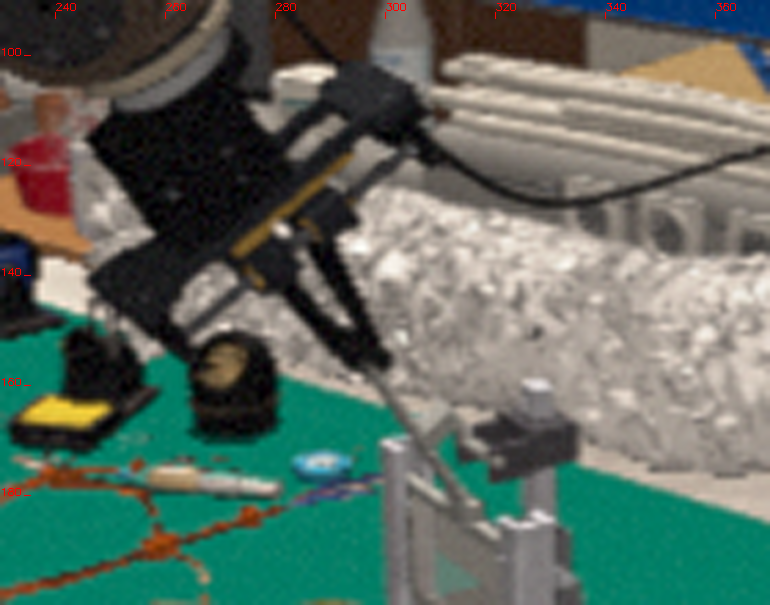

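View pics/s5.png

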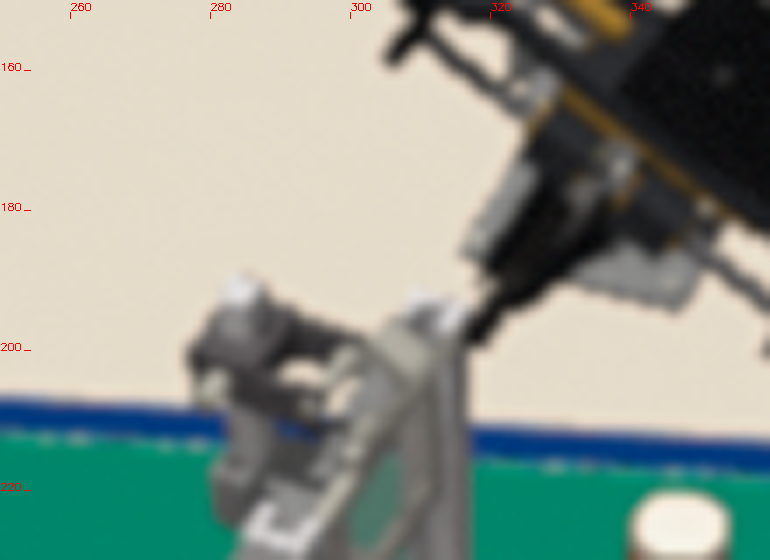

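play_rows:
  moves:
    - [0,0.0113,0.0005,0.09,0,0,0]
    - [0,0.0113,0.0005,0.09,0,0,0]
    - [0,0.0113,0.0005,0.09,0,0,0]
    - [0,0,0,0,0,0,0]

```text
t: 6.2
eef_pos: [544.8, -315.8, 291.6]
tcp_rot: [2.902, -0.002, 1.236]
ft_force: [2.3, -2.8, -9.2]
opening: 0.117
```

```bash
python3 -c "
from h import *
est()"
```

```text
t 6.2 P-frame TCP [-34.   -1.5 291.6] z [ 0.237  0.001 -0.971] y [ 0.971 -0.007  0.237] F(press) [ 3.11 -1.91 -9.23] M [-0.39 -0.22  0.07] op 0.117
theta -0.273 L 62.9 phi 0.24
```

play_rows:
  moves:
    - [0,0.0015,-0.006,0,0,0,0]
    - [0,0.011,-0.001,0.08,0,0,0]
    - [0,0.011,-0.001,0.08,0,0,0]
    - [0,0,0,0,0,0,0]

```text
t: 6.6
eef_pos: [564.0, -322.3, 301.4]
tcp_rot: [3.072, -0.004, 1.236]
ft_force: [0.9, -0.1, -8.6]
opening: 0.115
```

```bash
python3 -c "
from h import *
est()
c=cam('scene'); crop(c,270,90,100,110,5.5,'sc6')
c=cam('side'); crop(c,250,150,110,80,7,'s6')"
```

```text
t 6.6 P-frame TCP [-13.7  -1.5 301.4] z [ 0.069  0.003 -0.998] y [ 0.998 -0.007  0.069] F(press) [ 0.87  0.2  -8.56] M [-0.18 -0.44  0.19] op 0.115
theta -0.109 L 68.7 phi 0.069
```

View pics/sc6.png

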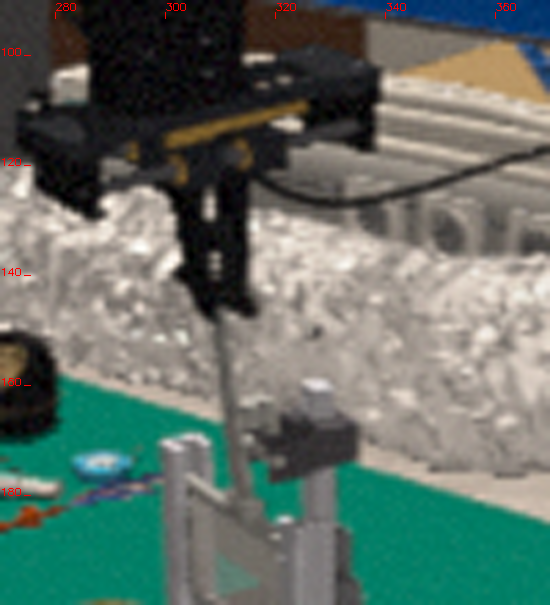

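View pics/s6.png

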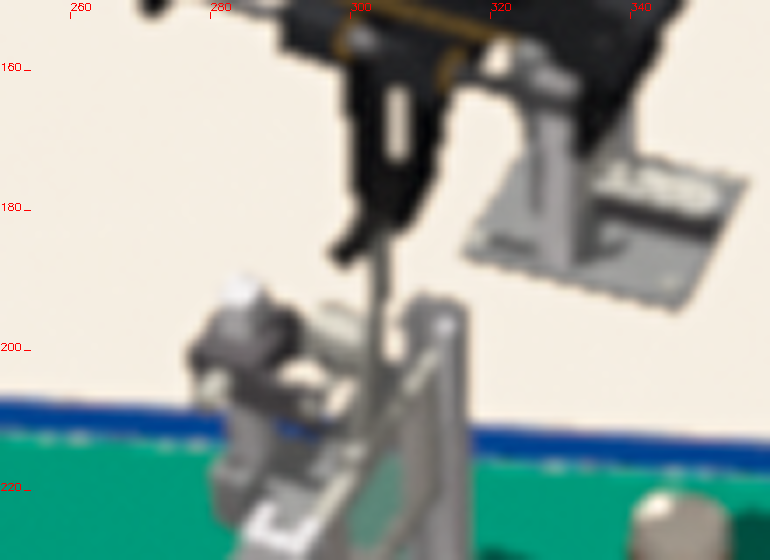

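The hook lip is now above the pin, at about (315,165) in the scene view and (298,197) in the side view. I'll swing the last 0.11 rad.

play_rows:
  moves:
    - [0,0.008,-0.0002,0.05,0,0,0]
    - [0,0.008,0,0.05,0,0,0]
    - [0,0,0,0,0,0,0]

```text
t: 7.0
eef_pos: [575.9, -326.3, 301.8]
tcp_rot: [-3.111, -0.005, 1.236]
ft_force: [1.8, -0.0, -9.1]
opening: 0.119
```

```bash
python3 -c "
from h import *
est()"
```

```text
t 7.0 P-frame TCP [ -1.2  -1.5 301.8] z [-0.031  0.005 -1.   ] y [ 1.    -0.007 -0.031] F(press) [ 1.68  0.57 -9.05] M [ 0.01 -0.53  0.17] op 0.119
theta -0.01 L 68.4 phi -0.031
```

play_rows:
  moves:
    - [0,0,0.004,0,0,0,0]
    - [0,0,0.004,0,0,0,0]
    - [0,0,0.003,0,0,0,0]
    - [0,0,0,0,0,0,0]

```text
t: 7.4
eef_pos: [573.8, -325.7, 290.0]
tcp_rot: [-3.116, -0.005, 1.235]
ft_force: [2.5, -1.0, -9.6]
opening: 0.121
```

```bash
python3 -c "
from h import *
est()
c=cam('scene'); crop(c,290,110,70,90,6.5,'sc7')
c=cam('side'); crop(c,260,160,80,70,8,'s7')"
```

```text
t 7.4 P-frame TCP [ -3.3  -1.5 290. ] z [-0.026  0.006 -1.   ] y [ 1.    -0.007 -0.026] F(press) [ 2.69 -0.18 -9.62] M [ 0.12 -0.68  0.18] op 0.121
theta -0.027 L 56.7 phi -0.026
```

View pics/sc7.png

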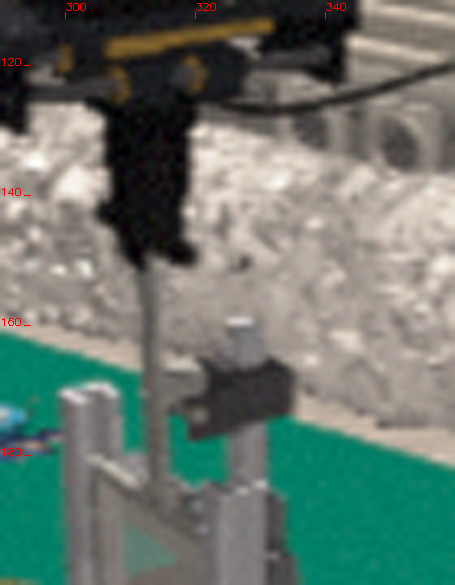

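View pics/s7.png

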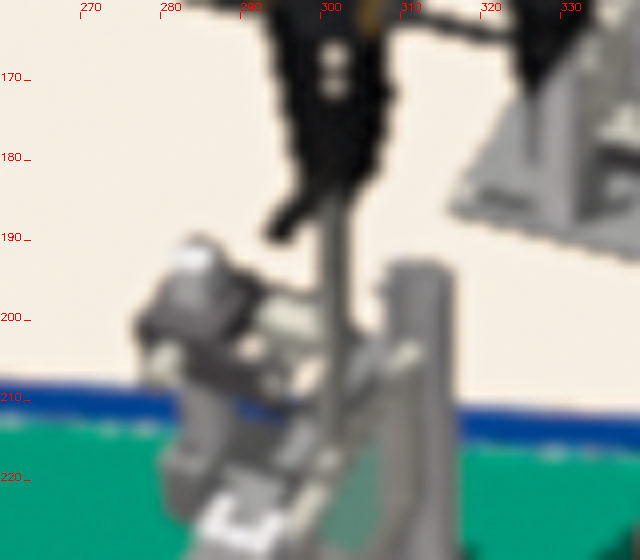

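play_rows:
  moves:
    - [0,0.002,0.002,0,0,0,0]
    - [0,0.001,0.0015,0,0,0,0]
    - [0,0,0,0,0,0,0]

```text
t: 7.8
eef_pos: [576.4, -326.6, 288.5]
tcp_rot: [-3.117, -0.005, 1.235]
ft_force: [-0.1, 0.8, -2.2]
opening: 0.115
```

play_rows:
  moves:
    - [0,0,0.001,0,0,0,0]
    - [0,0,0,0,0,0,0]

```text
t: 8.0
eef_pos: [576.4, -326.6, 288.4]
tcp_rot: [-3.118, -0.004, 1.235]
ft_force: [-1.9, 1.3, -1.9]
opening: 0.112
```

```bash
python3 -c "
from h import *
est()"
```

```text
t 8.0 P-frame TCP [ -0.6  -1.6 288.4] z [-0.024  0.005 -1.   ] y [ 1.    -0.007 -0.024] F(press) [-2.19  0.62 -1.87] M [0.15 0.14 0.15] op 0.112
theta -0.005 L 55.0 phi -0.024
```

Load went from 9 N to 2 N at estimated lift of about 55 mm. I'll check that the roof, and not the lip, is on the pin.

```bash
python3 -c "
from h import *
c=cam('scene'); crop(c,300,140,50,45,14,'sc8')
c=cam('side'); crop(c,270,180,50,45,14,'s8')
c=cam('wrist'); crop(c,260,100,200,140,4,'w8')"
```

```text
(no output)
```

View pics/sc8.png

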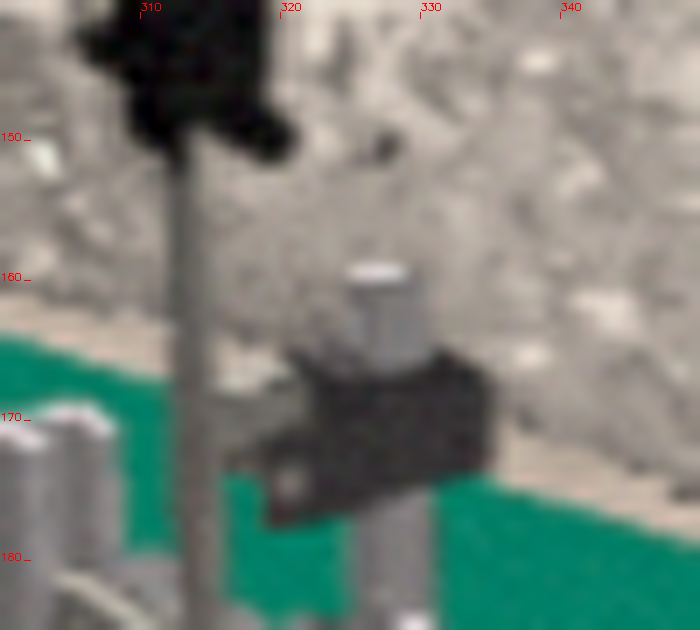

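View pics/s8.png

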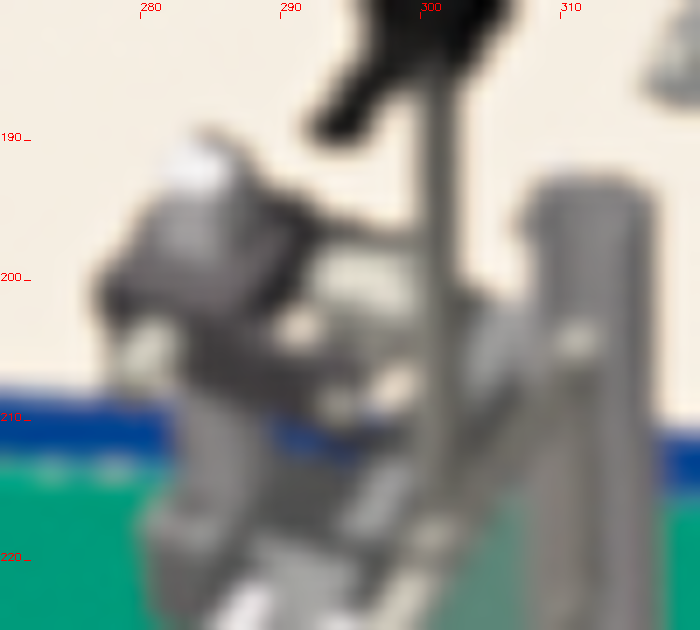

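View pics/w8.png

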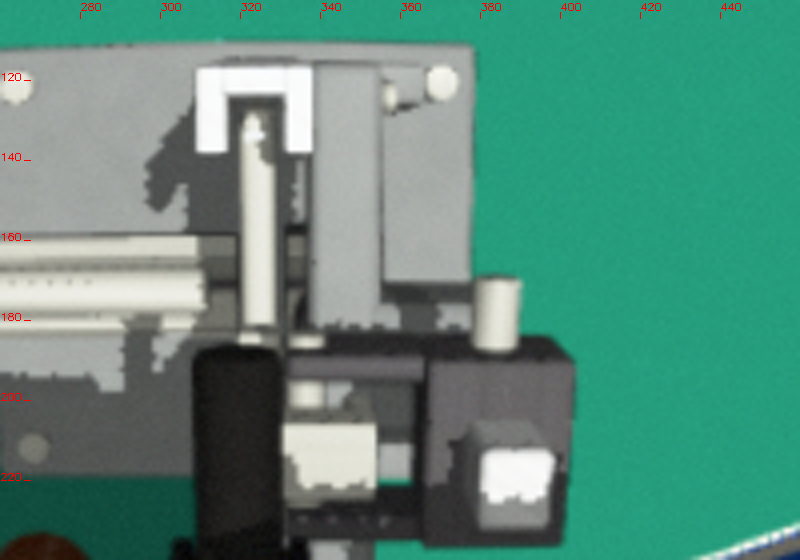

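From above, the block spans columns 328–351 with the pin entering at its front half (about 334), and at near-upright the lip (18–24 mm) lies behind the pin (6–14 mm). So the roof is on the pin. Releasing.

play_rows:
  moves:
    - [0,0,0,0,0,0,20]
    - [0,0,0,0,0,0,30]
    - [0,0,0,0,0,0,40]
    - [0,0,0,0,0,0,45]

```text
t: 8.55
eef_pos: [577.0, -327.4, 289.2]
tcp_rot: [-3.121, -0.003, 1.234]
ft_force: [-0.2, 0.4, -0.7]
opening: 0.395
```

```bash
python3 -c "
from h import *
est()
c=cam('wrist'); crop(c,230,100,200,180,3.3,'w9')
c=cam('side'); crop(c,260,160,80,70,8,'s9')"
```

```text
t 8.55 P-frame TCP [ 2.000e-01 -2.200e+00  2.892e+02] z [-0.021  0.003 -1.   ] y [ 1.    -0.008 -0.021] F(press) [-0.29  0.32 -0.68] M [ 0.02 -0.11 -0.03] op 0.395
theta 0.002 L 55.8 phi -0.021
```

View pics/w9.png

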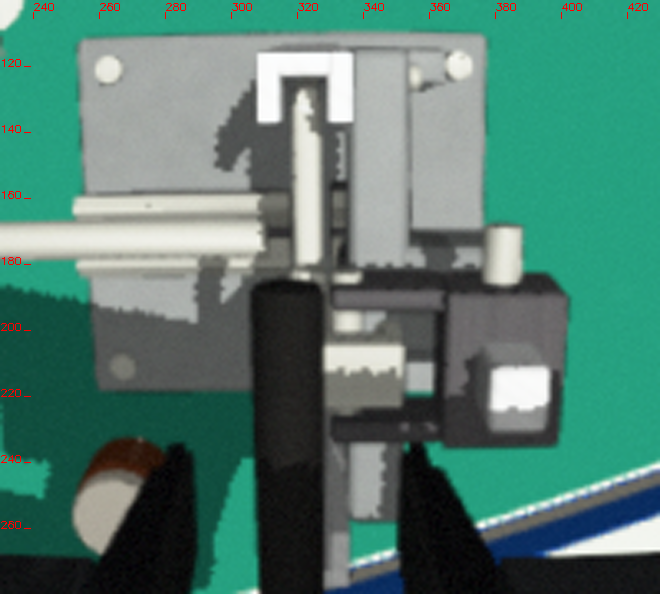

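View pics/s9.png

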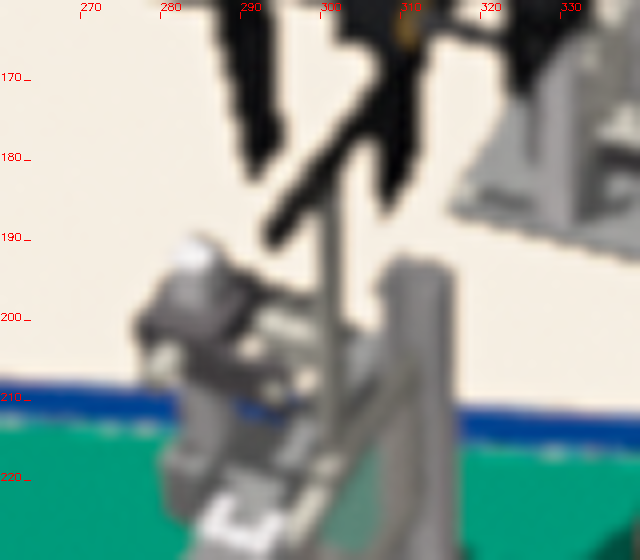

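The guard hangs with the robot off it. I'll retreat up, then back, tilt the tool and close the fingers.

play_rows:
  moves:
    - [0,0,-0.015,0,0,0,45]
    - [0,0,-0.03,0,0,0,45]
    - [0,0,-0.035,0,0,0,45]
    - [0,-0.04,0,0,0,0,30]
    - [0,-0.048,0,0,0,0,10]
    - [0,-0.048,0,0,0,0,0]
    - [0,-0.048,0,0,0,0,0]
    - [0,-0.02,0,0,0,0,0]

```text
t: 9.45
eef_pos: [382.0, -259.3, 374.9]
tcp_rot: [-3.121, -0.003, 1.236]
ft_force: [0.8, -0.0, 0.3]
opening: 0.083
```

```bash
python3 -c "
from h import *
now()
plan(P2W([-185,0,150]),tool(.3))
c=cam('scene'); crop(c,230,130,180,140,4.4,'sc10')
c=cam('side'); crop(c,245,175,130,120,5,'s10')"
```

```text
t 9.45 P-frame TCP [-206.3   -0.5  374.9] z [-0.02   0.003 -1.   ] y [ 1.    -0.007 -0.02 ] F(press) [0.8  0.27 0.25] M [-0.05 -0.13  0.01] op 0.083
tool shift [1.000e-04 2.590e-02 2.244e-01] turn [-0.3203 -0.0016 -0.0073] rows>= 4.518629043071229
```

View pics/sc10.png

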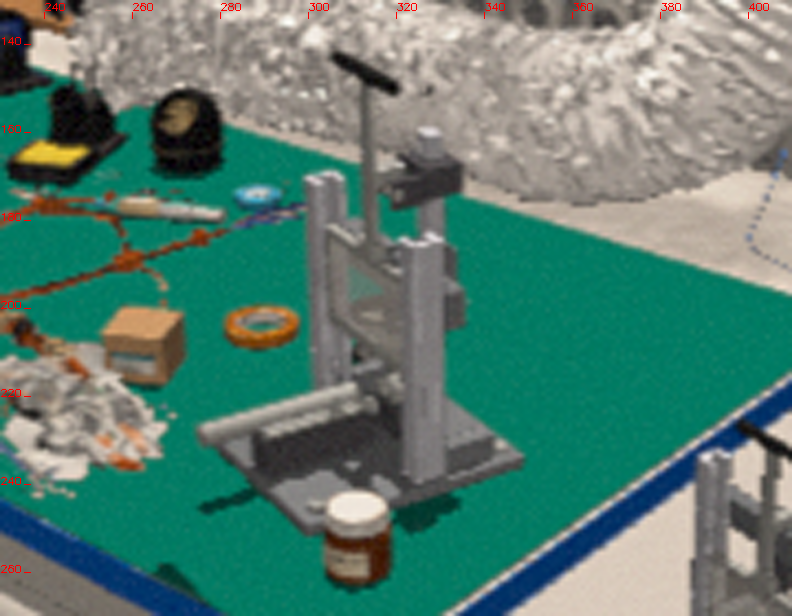

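View pics/s10.png

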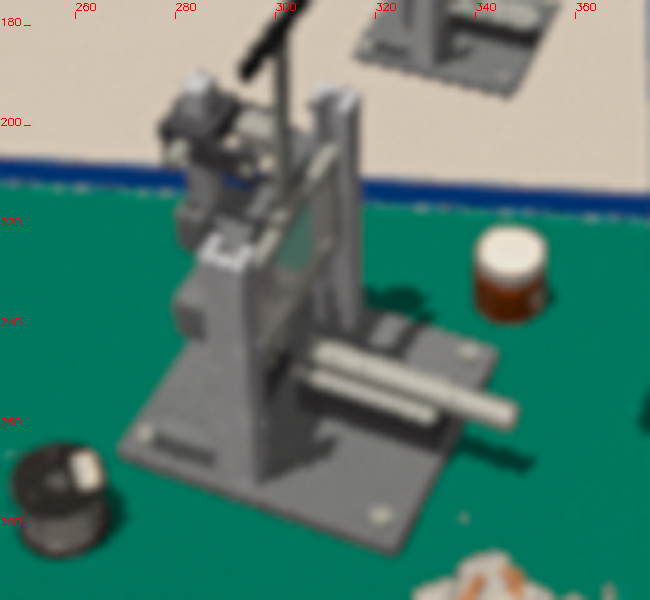

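play_rows:
  moves:
    - [0,0.015,0.03,-0.1,0,0,0]
    - [0,0.015,0.045,-0.1,0,0,0]
    - [0,0,0.045,-0.02,0,0,0]
    - [0,-0.008,0.045,0,0,0,0]
    - [0,-0.008,0.045,0,0,0,0]
    - [0,0,0,0,0,0,0]

```text
t: 10.15
eef_pos: [431.3, -278.5, 162.5]
tcp_rot: [2.923, 0.003, 1.233]
ft_force: [0.2, -0.4, 0.6]
opening: 0.005
```

```bash
python3 -c "
from h import *
now()
plan(P2W([-175,0,67]),tool(.2))
"
```

```text
t 10.15 P-frame TCP [-153.5   -2.8  162.5] z [ 0.217 -0.005 -0.976] y [ 0.976 -0.009  0.217] F(press) [ 0.35 -0.33  0.57] M [-0.    0.09  0.  ] op 0.005
tool shift [ 0.0028 -0.0417  0.0886] turn [ 0.0183  0.0046 -0.0093] rows>= 1.9582611528844014
```

play_rows:
  moves:
    - [0.003,-0.03,0.02,0,0,-0.009,0]
    - [0,-0.012,0.035,0,0,0,0]
    - [0,0,0.03,0,0,0,0]
    - [0,0,0,0,0,0,0]

```text
t: 10.55
eef_pos: [415.8, -271.9, 73.3]
tcp_rot: [2.916, 0.006, 1.243]
ft_force: [0.5, -0.0, 1.0]
opening: 0.001
```

```bash
python3 -c "
from h import *
now()
plan(P2W([-150,0,67]),tool(.2))
c=cam('wrist'); crop(c,220,100,240,180,3.3,'w11')
c=cam('scene'); crop(c,230,170,110,90,7,'sc11')
c=cam('side'); crop(c,275,200,110,100,6,'s11')"
```

```text
t 10.55 P-frame TCP [-170.3   -1.6   73.3] z [ 0.224 -0.006 -0.975] y [0.975 0.001 0.224] F(press) [0.44 0.14 0.95] M [ 0.03  0.09 -0.03] op 0.001
tool shift [0.0016 0.0183 0.0107] turn [0.0261 0.006  0.0014] rows>= 0.4257048408862009
```

View pics/w11.png

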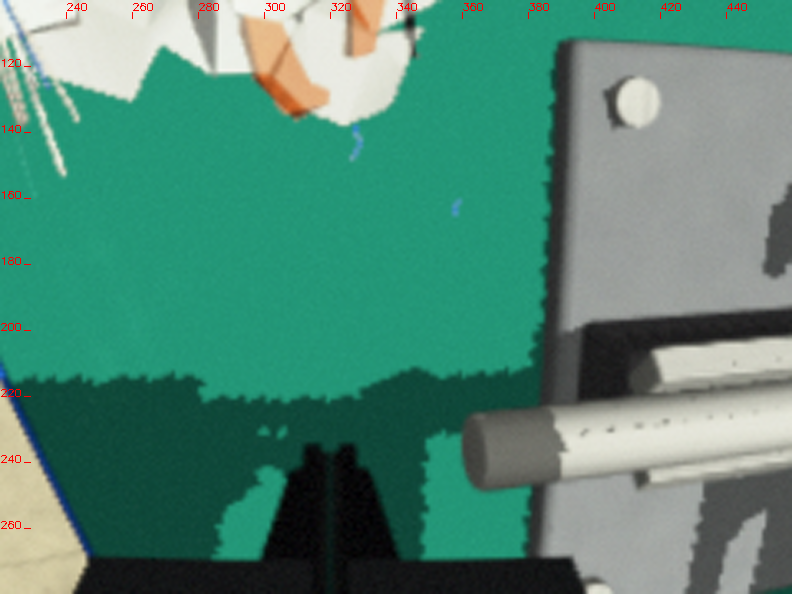

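View pics/sc11.png

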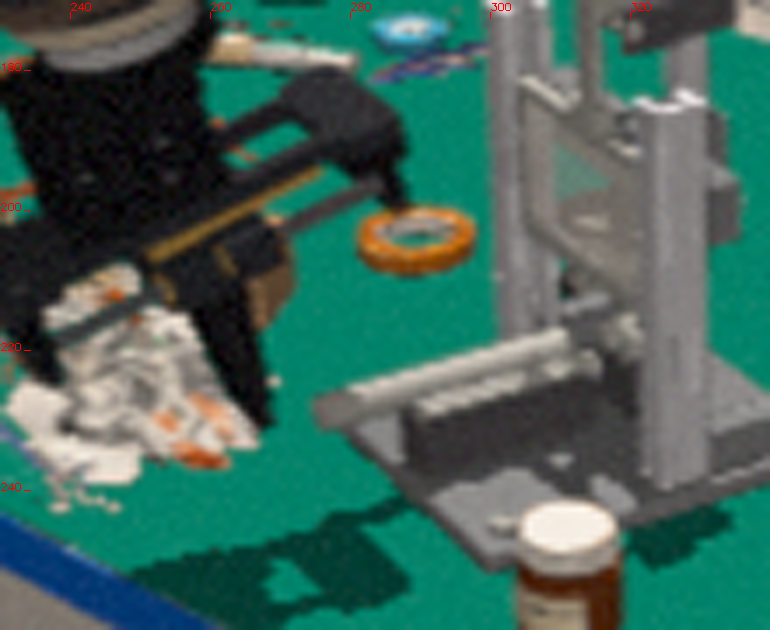

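View pics/s11.png

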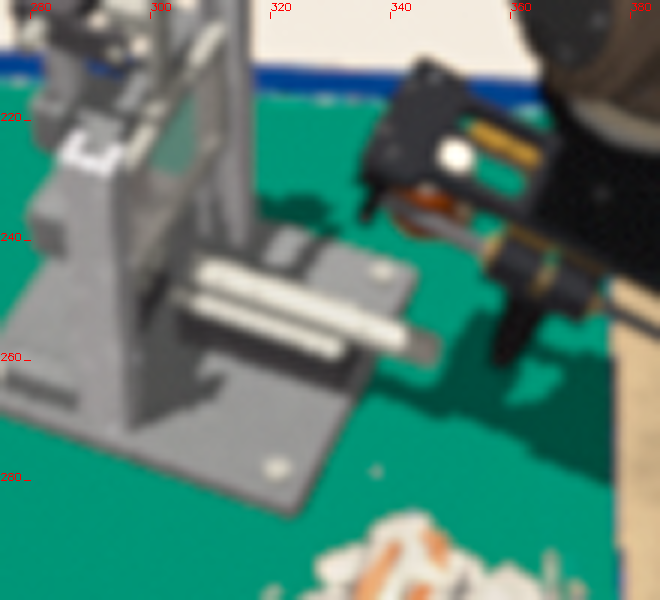

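play_rows:
  moves:
    - [0.0015,0,0.007,0.02,0,0,0]
    - [0,0.01,0.002,0,0,0,0]
    - [0,0.008,0.002,0,0,0,0]
    - [0,0,0,0,0,0,0]

```text
t: 11.1
eef_pos: [439.5, -279.7, 76.3]
tcp_rot: [2.922, 0.012, 1.243]
ft_force: [-0.3, 0.1, 0.4]
opening: 0.002
```

```bash
python3 -c "
from h import *
now()
plan(P2W([-100,0,66]),tool(.2))
c=cam('wrist'); crop(c,260,180,180,100,4.4,'w12')
c=cam('scene'); crop(c,230,170,110,90,7,'sc12')"
```

```text
t 11.1 P-frame TCP [-145.4   -1.3   76.3] z [ 0.218 -0.011 -0.976] y [0.976 0.003 0.218] F(press) [-0.34 -0.05  0.39] M [0.03 0.06 0.01] op 0.002
tool shift [0.0014 0.042  0.0199] turn [0.0198 0.0114 0.0031] rows>= 0.9305966021225498
```

View pics/w12.png

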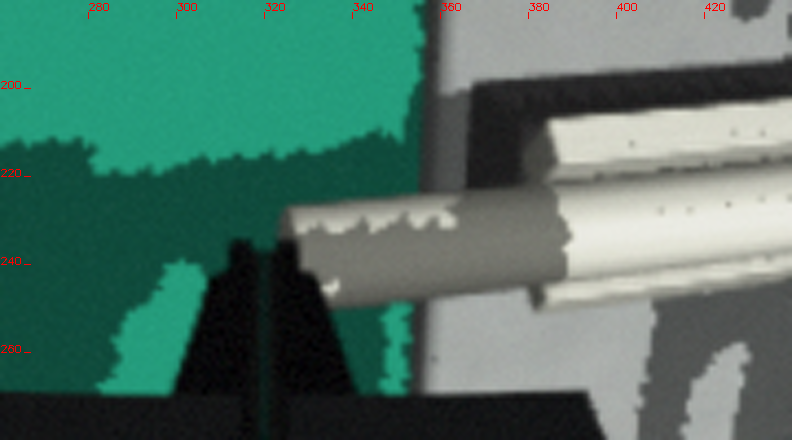

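View pics/sc12.png

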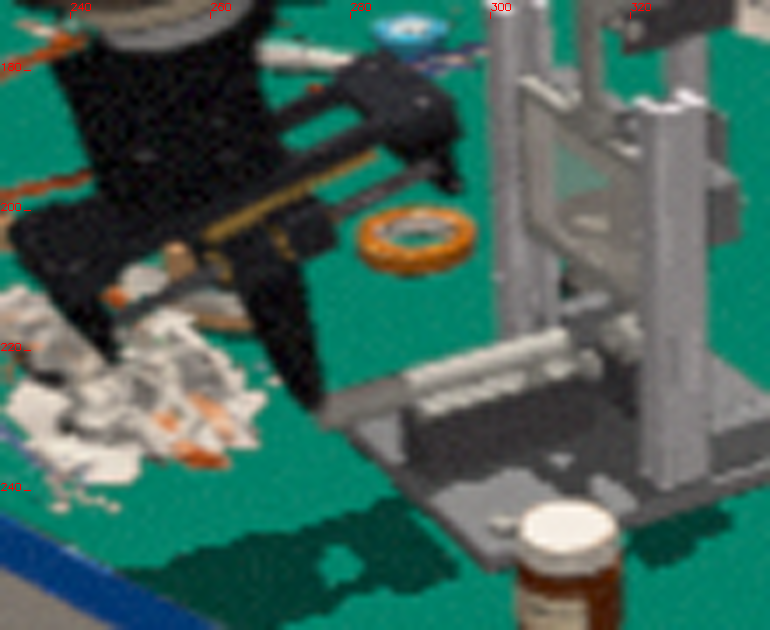

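The tip crept up to about z 62, just over the rod end. I'll back off, drop to height, and re-approach.

play_rows:
  moves:
    - [0,-0.016,-0.003,0,0,0,0]
    - [0,-0.003,0.009,0,0,0,0]
    - [0,0,0,0,0,0,0]

```text
t: 11.5
eef_pos: [421.7, -273.6, 65.8]
tcp_rot: [2.922, 0.011, 1.243]
ft_force: [0.5, -0.4, 0.3]
opening: 0.004
```

```bash
python3 -c "
from h import *
now()
plan(P2W([-160,0,66]),tool(.2))"
```

```text
t 11.5 P-frame TCP [-164.2   -1.3   65.8] z [ 0.218 -0.011 -0.976] y [0.976 0.003 0.218] F(press) [ 0.58 -0.22  0.31] M [ 0.03  0.03 -0.04] op 0.004
tool shift [0.0013 0.0041 0.0007] turn [0.0194 0.0111 0.0028] rows>= 0.15109078659220548
```

play_rows:
  moves:
    - [0.001,0.0098,0.0025,0,0,0,0]
    - [0,0.0098,0.0025,0,0,0,0]
    - [0,0,0,0,0,0,0]

```text
t: 11.8
eef_pos: [442.5, -279.8, 64.4]
tcp_rot: [2.923, 0.011, 1.243]
ft_force: [0.4, 0.4, -0.1]
opening: 0.002
```

```bash
python3 -c "
from h import *
now()
c=cam('wrist'); crop(c,260,180,180,100,4.4,'w13')"
```

```text
t 11.8 P-frame TCP [-142.5   -0.4   64.4] z [ 0.217 -0.011 -0.976] y [0.976 0.002 0.217] F(press) [ 0.24  0.51 -0.13] M [-0.02 -0.01  0.03] op 0.002
```

View pics/w13.png

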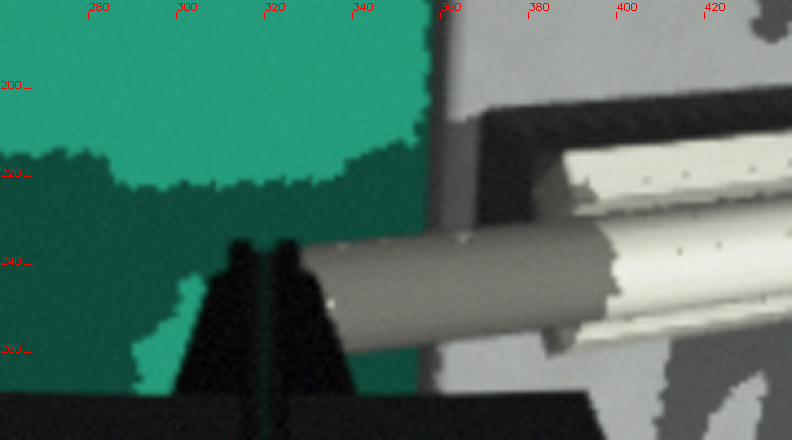

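play_rows:
  moves:
    - [0,0.008,0.0015,0,0,0,0]
    - [0,0.008,0.0015,0,0,0,0]
    - [0,0.008,0.0015,0,0,0,0]
    - [0,0,0,0,0,0,0]

```text
t: 12.25
eef_pos: [466.6, -287.7, 64.9]
tcp_rot: [2.925, 0.01, 1.243]
ft_force: [0.5, 0.3, 0.4]
opening: 0.002
```

```bash
python3 -c "
from h import *
now()
c=cam('wrist'); crop(c,260,150,180,130,4.4,'w14')
c=cam('scene'); crop(c,250,170,110,90,7,'sc14')"
```

```text
t 12.25 P-frame TCP [-1.171e+02 -1.000e-01  6.490e+01] z [ 0.215 -0.01  -0.977] y [0.977 0.002 0.215] F(press) [0.35 0.42 0.38] M [-0.03  0.05  0.02] op 0.002
```

View pics/w14.png

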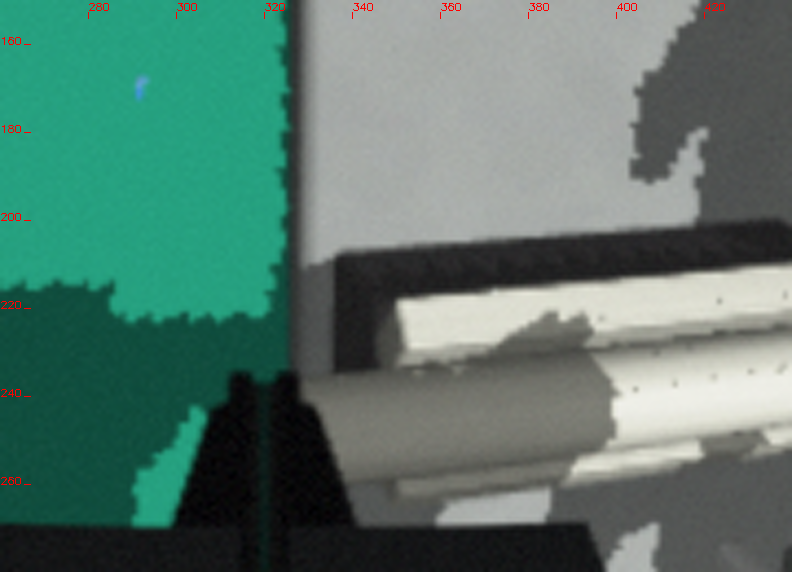

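View pics/sc14.png

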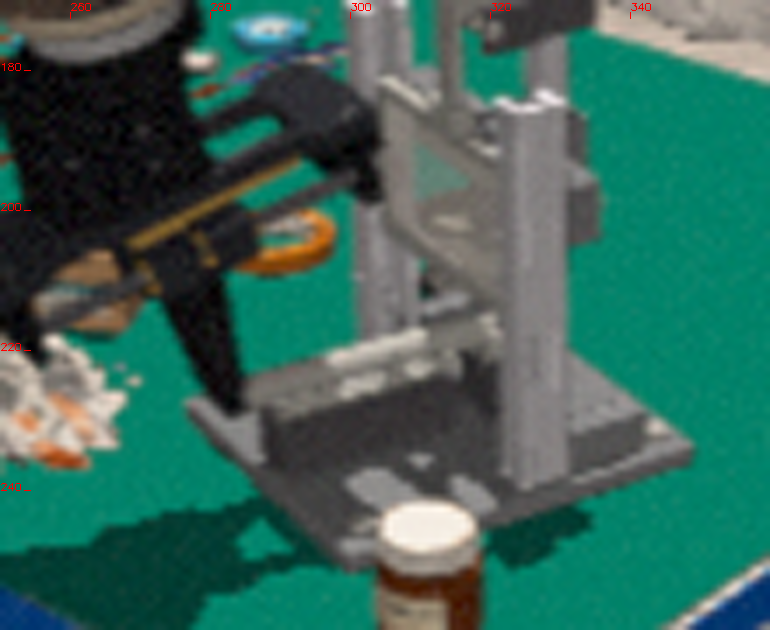

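play_rows:
  moves:
    - [0,0.003,0.001,-0.05,0,0,0]
    - [0,0.003,0.001,-0.04,0,0,0]
    - [0,0.0035,0.001,0,0,0,0]
    - [0,0,0,0,0,0,0]

```text
t: 12.75
eef_pos: [474.5, -290.1, 64.4]
tcp_rot: [2.835, 0.01, 1.242]
ft_force: [0.2, -0.0, 0.2]
opening: 0.01
```

```bash
python3 -c "
from h import *
now()
c=cam('wrist'); crop(c,260,150,180,130,4.4,'w15')
c=cam('side'); crop(c,255,180,110,100,6,'s15')"
```

```text
t 12.75 P-frame TCP [-1.089e+02  1.000e-01  6.440e+01] z [ 0.302 -0.01  -0.953] y [0.953 0.003 0.302] F(press) [0.18 0.04 0.18] M [ 0.02  0.08 -0.  ] op 0.01
```

View pics/w15.png

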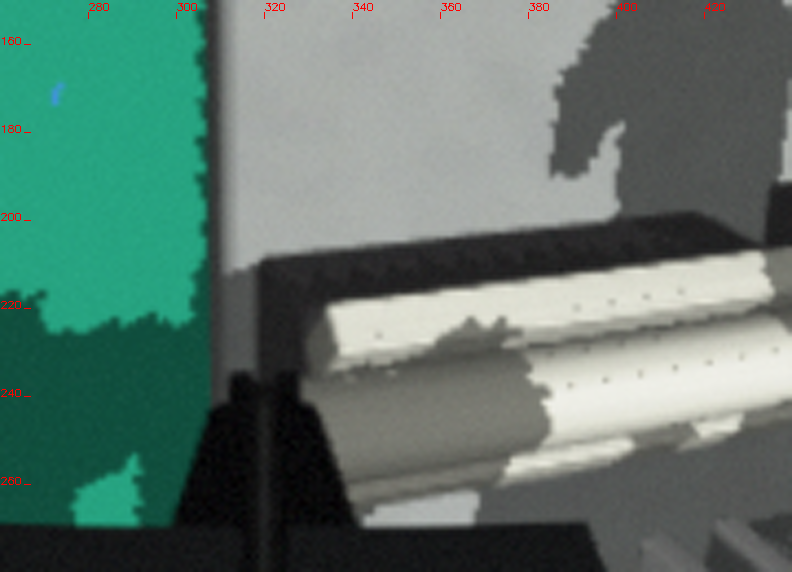

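View pics/s15.png

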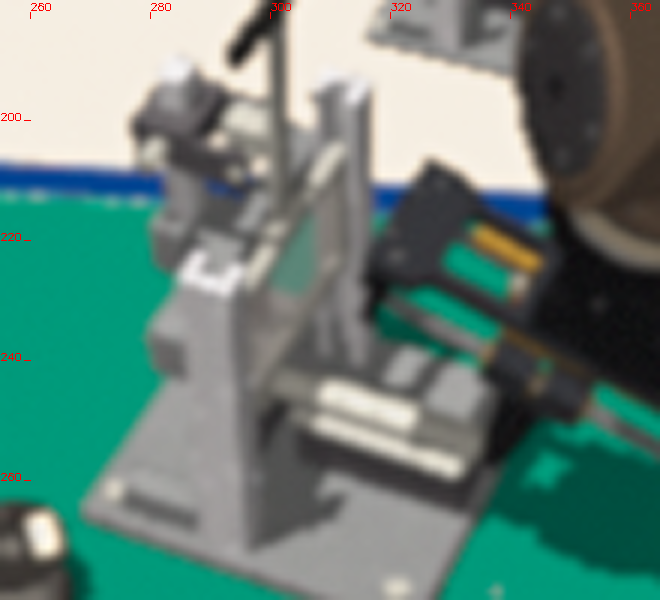

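play_rows:
  moves:
    - [0,0.004,-0.002,0,0,0,0]
    - [0,0.003,0.0005,0,0,0,0]
    - [0,0,0,0,0,0,0]

```text
t: 13.15
eef_pos: [480.6, -292.1, 68.1]
tcp_rot: [2.836, 0.01, 1.243]
ft_force: [-1.2, 0.4, 0.1]
opening: 0.002
```

play_rows:
  moves:
    - [0,0.003,0.001,0,0,0,0]
    - [0,0,0,0,0,0,0]

```text
t: 13.35
eef_pos: [483.4, -292.8, 67.7]
tcp_rot: [2.838, 0.01, 1.243]
ft_force: [-2.3, 0.6, 1.3]
opening: 0.006
```

```bash
python3 -c "
from h import *
now()
c=cam('wrist'); crop(c,260,150,180,130,4.4,'w16')
"
```

```text
t 13.35 P-frame TCP [-99.6   0.4  67.7] z [ 0.299 -0.009 -0.954] y [0.954 0.003 0.299] F(press) [-2.34 -0.13  1.25] M [-0.12  0.39 -0.06] op 0.006
```

View pics/w16.png

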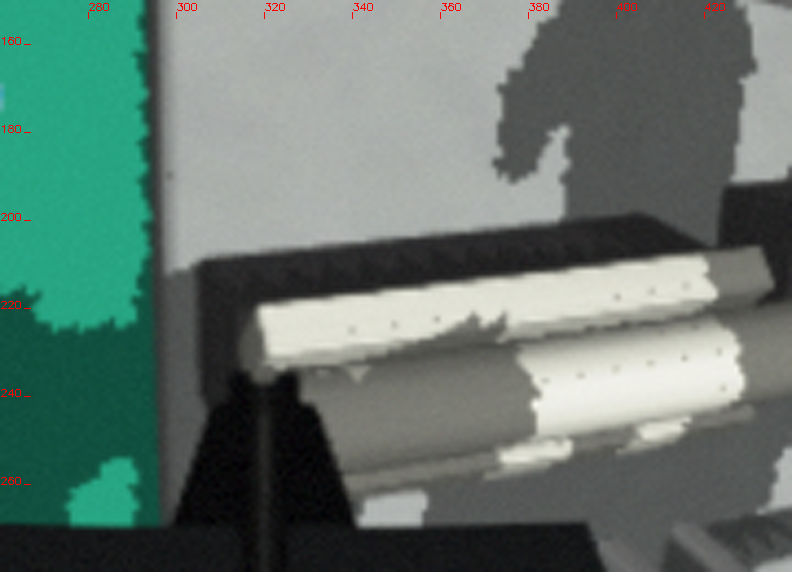

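play_rows:
  moves:
    - [0,0.003,0.001,0,0,0,0]
    - [0,0,0,0,0,0,0]

```text
t: 13.6
eef_pos: [483.5, -292.3, 67.1]
tcp_rot: [2.843, 0.007, 1.244]
ft_force: [-0.2, 0.6, 0.5]
opening: 0.006
```

play_rows:
  moves:
    - [0,0.003,0.001,0,0,0,0]
    - [0,0,0,0,0,0,0]

```text
t: 13.8
eef_pos: [483.7, -291.8, 66.5]
tcp_rot: [2.849, 0.005, 1.244]
ft_force: [0.7, 0.3, -0.4]
opening: 0.007
```

```bash
python3 -c "
from h import *
now()
c=cam('wrist'); crop(c,260,130,200,150,4,'w17')
c=cam('scene'); crop(c,260,180,100,80,7.5,'sc17')
c=cam('side'); crop(c,270,210,90,70,8,'s17')
"
```

```text
t 13.8 P-frame TCP [-99.6   1.5  66.5] z [ 0.289 -0.004 -0.957] y [0.957 0.003 0.289] F(press) [ 0.61  0.52 -0.4 ] M [0.03 0.23 0.01] op 0.007
```

View pics/sc17.png

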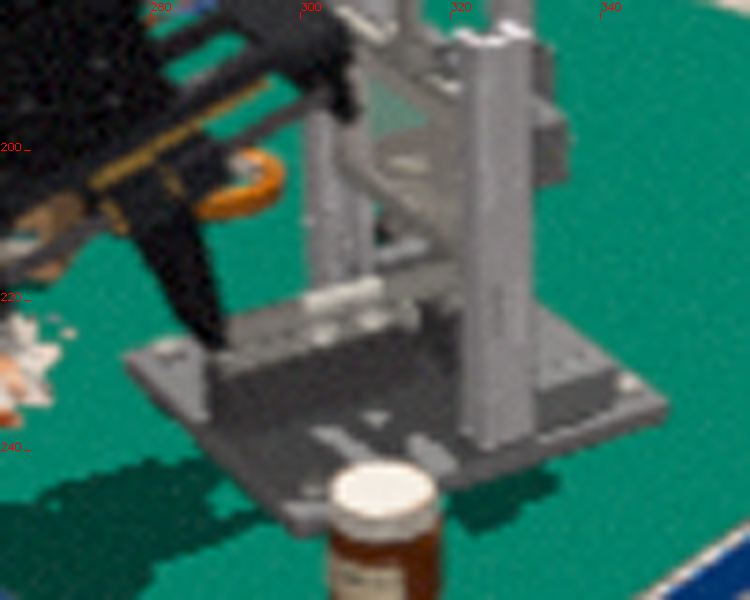

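View pics/s17.png

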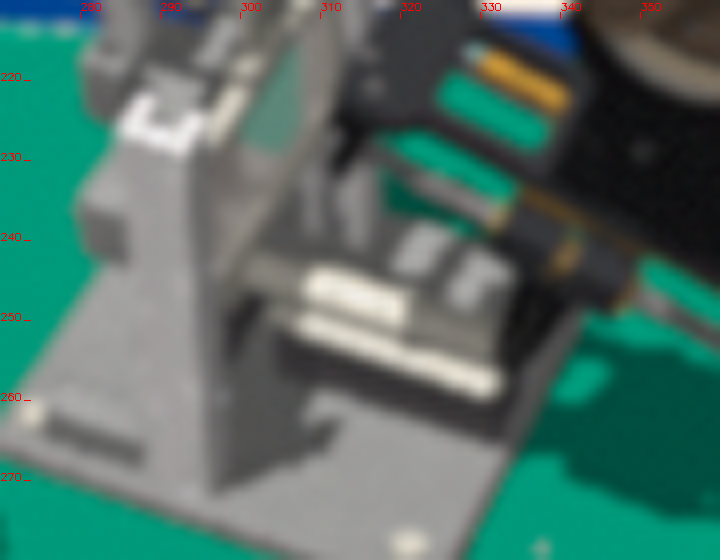

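View pics/w17.png

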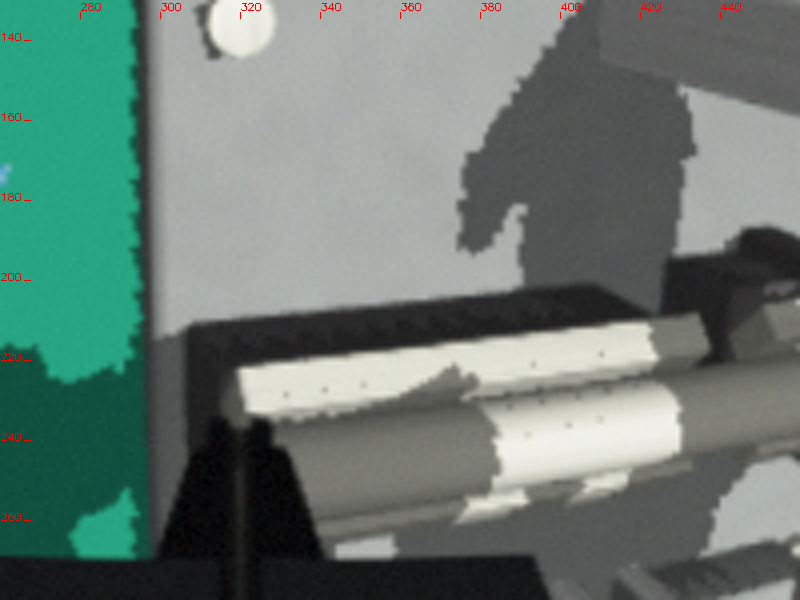

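```bash
python3 -c "
from h import *
_,_,s=now(); print(s['joints'].round(3),s['tau'].round(2),s['qvel'].round(4))
for n in('scene','side','wrist'):
  c=cam(n); cv2.imwrite(f'pics/{n}18.png',c['img'][:,:,::-1])
now()"
```

```text
t 13.95 P-frame TCP [-99.3   1.6  66.4] z [ 0.289 -0.004 -0.957] y [0.957 0.003 0.289] F(press) [-6.44 -1.5   1.83] M [-0.22  1.21 -0.06] op -0.001
[-0.707  0.573  2.041  0.391  0.273 -0.745] [ 1.360e+00 -5.354e+01 -1.663e+01  5.200e-01 -1.520e+00  3.000e-02] [-0.0003  0.0008 -0.     -0.0014  0.0013 -0.0023]
t 14.1 P-frame TCP [-99.3   1.5  66.4] z [ 0.289 -0.004 -0.957] y [0.957 0.003 0.289] F(press) [-6.84  0.2   2.55] M [-0.16  1.19 -0.1 ] op 0.003
```

View pics/scene18.png

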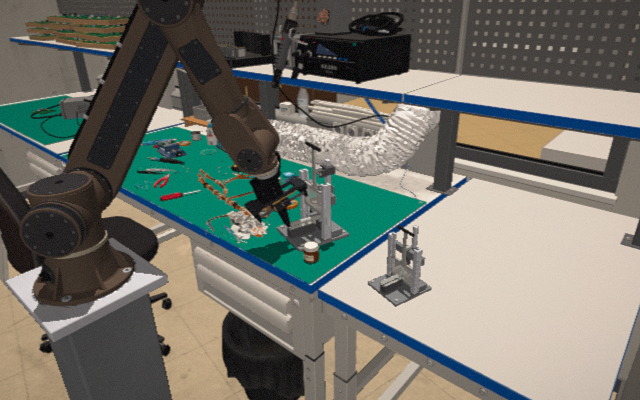

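View pics/side18.png

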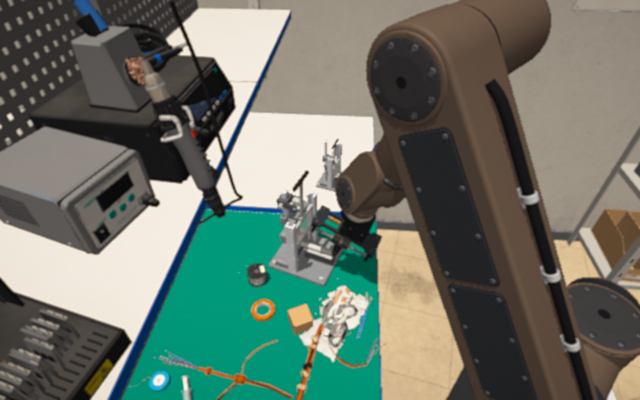

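View pics/wrist18.png

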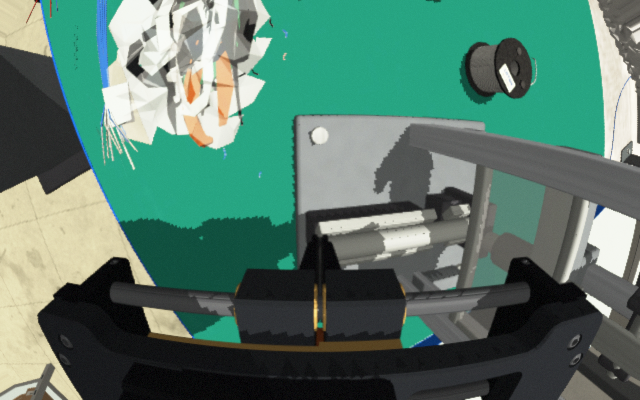

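```bash
python3 -c "
from h import *
c=cam('wrist')
for u,v,z in((326.5,238,58),(327,237,54),(332,246,60),(318.5,222,54),(316,233,54)): print(u,v,W2P(onz(c,u,v,z,True)).round(1))
for X in ([-95,9,54],[-92,8,52],[-92,0,60],[-97,0,60],[-8,9,54],[28,0,52]): print(X,proj(c,P2W(X),True).round(1))
"
```

```text
326.5 238 [-92.8  11.9  58. ]
327 237 [-91.2  10.6  54. ]
332 246 [-90.    7.2  60. ]
318.5 222 [-96.6  20.9  54. ]
316 233 [-98.1  14.1  54. ]
[-95, 9, 54] [[321.  240.2]]
[-92, 8, 52] [[324.7 239.8]]
[-92, 0, 60] [[328.6 257.3]]
[-97, 0, 60] [[320.6 258.4]]
[-8, 9, 54] [[438.1 223.9]]
[28, 0, 52] [[469.9 228.1]]
```

Front finger/rod interface at press x of about -92 and about 7 N resistance, so the rod should be home. I'll back away and verify.

play_rows:
  moves:
    - [0,-0.01,-0.002,0,0,0,0]
    - [0,-0.02,-0.004,0,0,0,0]
    - [0,-0.02,-0.01,0,0,0,0]
    - [0,-0.02,-0.03,0,0,0,0]
    - [0,-0.01,-0.04,0,0,0,0]
    - [0,-0.01,-0.045,0,0,0,0]
    - [0,0,0,0,0,0,0]

```text
t: 14.85
eef_pos: [365.7, -252.5, 168.3]
tcp_rot: [2.844, 0.01, 1.243]
ft_force: [0.6, -0.5, -0.2]
opening: 0.004
```

```bash
python3 -c "
from h import *
now()
c=cam('wrist'); crop(c,300,130,200,150,4,'w19'); 
for X in ([-92,0,52],[-92,8,52],[-92,-8,52],[-95,9,54],[28,0,52]): print(X,proj(c,P2W(X),True).round(1))
c=cam('scene'); crop(c,260,130,100,110,5.4,'sc19')
for X in ([-92,0,52],[-97,0,52],[-95,9,54]): print(X,proj(c,P2W(X)).round(1))
c=cam('side'); crop(c,270,170,90,90,6.6,'s19')
for X in ([-92,0,52],[-97,0,52],[-95,9,54]): print(X,proj(c,P2W(X)).round(1))
"
```

```text
t 14.85 P-frame TCP [-224.     0.7  168.3] z [ 0.294 -0.01  -0.956] y [0.956 0.004 0.294] F(press) [ 0.73 -0.29 -0.23] M [-0.02  0.04 -0.04] op 0.004
[-92, 0, 52] [[407.2 191.4]]
[-92, 8, 52] [[407.8 184. ]]
[-92, -8, 52] [[406.6 198.6]]
[-95, 9, 54] [[406.6 183.7]]
[28, 0, 52] [[484.5 184.8]]
[-92, 0, 52] [[288.2 224.9]]
[-97, 0, 52] [[286.7 225.3]]
[-95, 9, 54] [[286.  223.3]]
[-92, 0, 52] [[333.  252.8]]
[-97, 0, 52] [[334.6 253.4]]
[-95, 9, 54] [[332.8 254.9]]
```

View pics/w19.png

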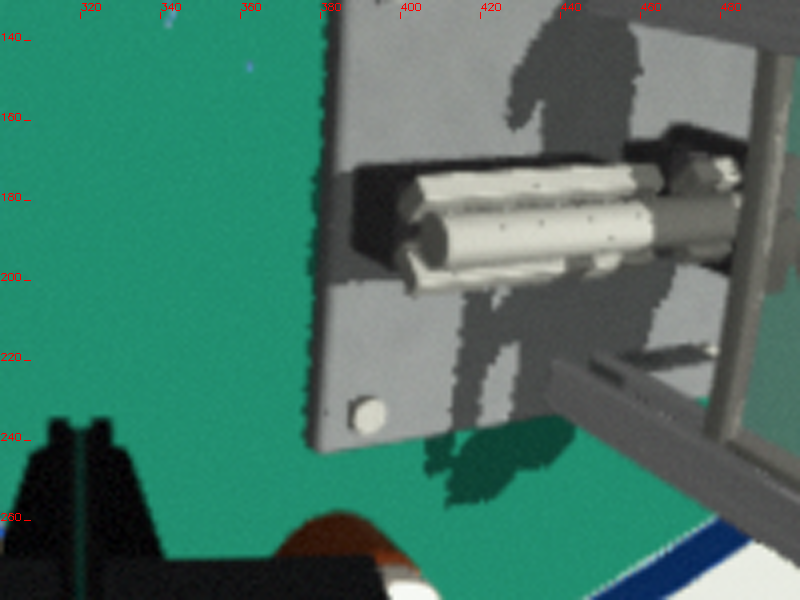

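View pics/sc19.png

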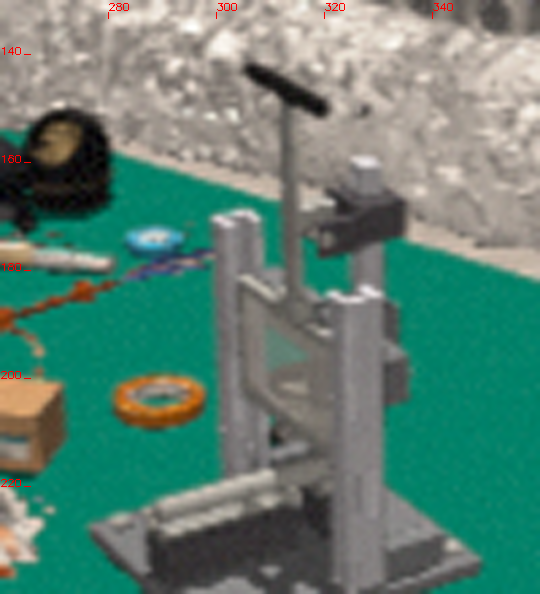

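View pics/s19.png

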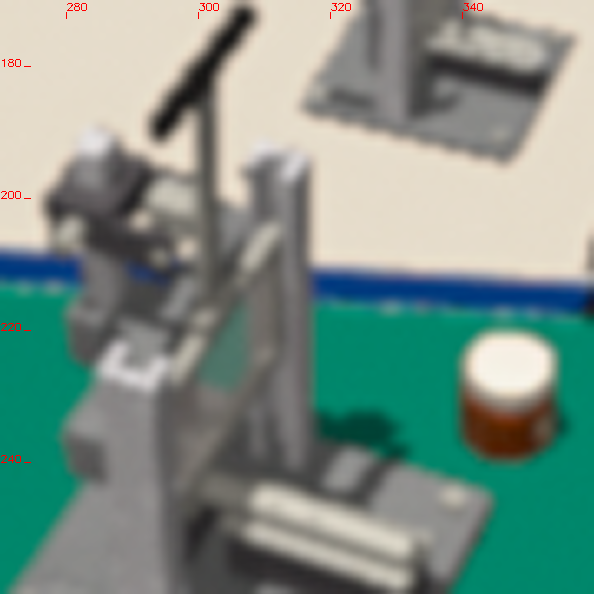

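```bash
python3 -c "
from h import *
now(); print(job_done())"
```

```text
t 15.0 P-frame TCP [-222.9    0.9  164.3] z [ 0.289 -0.007 -0.957] y [0.957 0.003 0.289] F(press) [-0.91 -0.    0.5 ] M [0.03 0.09 0.03] op 0.003
the job is handed in; nothing more can be done
None
```

The guard is hanging on the catch pin and the round bar is home against the back stop. I handed the job in at about 15 s of the 59 s allowed; it returned no verdict.

- **Guard:** I gripped the handle, leaned the bar to about -0.54 rad and lifted the guard about 68 mm. I then swung the bar upright and lowered it in small steps. The load on the gripper fell from about 9 N to 2 N, and then I opened the fingers. Later pictures show the guard still up with its bar near upright.
- **Round bar:** I pushed it along the cradle with closed fingertips until about 7 N resisted. After backing off, its near end appeared at wrist pixel (407,190). The predicted position for fully home is (407,191).
- **Last checks:** The robot touched nothing, and the force reading was about 1 N or less. I moved nowhere near the tape roll, carton or jar. The last pictures show all three standing, though I did not measure their positions again.

**What disagreed or went wrong:**
- **Pin height:** The camera fit put the pin about 199.6 mm above the bench, but the lift at which it took the load suggests about 203 mm.
- **First approach to the round bar:** The fingertips came in too high, and I corrected this before pushing.
- **Last push rows:** The final 6 mm of commanded travel barely moved the tool, and it drifted about 1 mm sideways. At first the force read close to zero, then it settled at about 7 N. The wrist was near a singular pose at the time.

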